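Unload the left-hand-thread chuck and book the batch out

TASK

Unload the round chuck: its hand nut has a left-hand thread, so turn it clockwise seen from above to loosen it, right round to its stop and never forcing it anticlockwise, then take out every brass blank and lay them all flat in the blue tray, side by side and not stacked. Then book the batch out: take the hand scanner, aim its red window squarely at the middle of the striped label on the job-card stand from about 9 cm and hold it steady for two seconds, and lay the scanner back on the middle of its black mat. Leave the nut loose and everything else where it is.

Things in the scene. Friction and masses are not known exactly. Their poses are not given: they have to be found in the camera images.
- clamp_nut (a joint): turn of the black bar-shaped hand nut, rad: 0 at the start (clamped). LEFT-HAND thread: the value grows clockwise seen from above, which LOOSENS it and lifts nut and clamp plate together by 3.5 mm per rad, up to the stop at 3.3 rad; anticlockwise goes negative and only tightens. It needs about 0.12 N m and stays where it is left
- nut_grip (a point): middle of the hand nut's grip bar, on the post's axis, at the start 64 mm above the bench; bar 56 mm long (along this point's x), 12 mm thick (y), 26 mm tall (z, this point half-way up), free all round; under it a collar of radius 14 mm. The fixed threaded post, 11 mm thick, stands out above the bar up to 88 mm above the bench
- chuck_center (a point): centre of the chuck, a fixed green round base of radius 78 mm, on its upper face 12 mm above the bench. Four steel nests, 22 mm wide, run out along this point's +x, +y, -x, -y; the blanks lie on them, 24 mm above the bench. Each has a stop lip 4 mm high just outside the blank's outer end and, 26 mm from the axis, a side pin on each side, 39 mm apart, up to 30 mm above the bench
- plate_under (a point): centre of the underside of the round aluminium clamp plate under the nut, at the start 34.3 mm above the bench; radius 34 mm, 6 mm thick. It covers the inner 14 mm of each blank, which therefore comes out only once the nut is loose: raise the blank 5 to 8 mm over its lip, draw it straight out from the post by at least 20 mm, then lift
- tray_in (a point): centre of the inner floor (5 mm above the bench) of the fixed blue open tray; inside 160 mm along this point's x by 128 mm along its y, walls 5 mm thick reaching 22 mm above the bench
- label (a point): middle of the striped label (66 mm wide, 50 mm high) on the upright grey plate of the fixed job-card stand, 80 mm above the bench; the label faces along this point's -x; y runs along its width, z up. The plate is 80 mm wide, 49 to 111 mm above the bench
- scanner_mid (a point): centre of the hand scanner, a loose grey stick 111 mm long (along this point's x) by 30 mm (y) by 28 mm (z), about 0.11 kg, any way up will do; it reads straight out of its black end with the red window, which is at +x
- scanner_window (a point): middle of the scanner's red window, 56 mm from its centre along +x; it reads along +x, at 40 to 150 mm
- scanner: the hand scanner as a body; origin at the centre of its underside
- mat_top (a point): centre of the top of the fixed black rubber mat, 150 mm (this point's x) by 80 mm (y), 3 mm thick, where the scanner lies
- oil_bottle_mid (a point): centre of a loose amber bottle, 29 mm wide, 62 mm tall (leave alone)
- loupe_mid (a point): centre of a loose black eye loupe, 41 mm wide, 38 mm tall (leave alone)
- green_block_mid (a point): centre of a loose green abrasive block, 30x62x16 mm (leave alone)
- blank_a_mid (a point): centre of a loose brass blank, 32 mm (this point's x) by 50 mm (y) by 10 mm (z), 0.14 kg; clamped in a chuck nest at the start with its length pointing away from the post, centre 45 mm from the axis (three or four of the four blanks are there; a missing one is absent)
- blank_b_mid (a point): centre of a loose brass blank, 32 mm (this point's x) by 50 mm (y) by 10 mm (z), 0.14 kg; clamped in a chuck nest at the start with its length pointing away from the post, centre 45 mm from the axis (three or four of the four blanks are there; a missing one is absent)
- blank_c_mid (a point): centre of a loose brass blank, 32 mm (this point's x) by 50 mm (y) by 10 mm (z), 0.14 kg; clamped in a chuck nest at the start with its length pointing away from the post, centre 45 mm from the axis (three or four of the four blanks are there; a missing one is absent)
- blank_d_mid (a point): centre of a loose brass blank, 32 mm (this point's x) by 50 mm (y) by 10 mm (z), 0.14 kg; clamped in a chuck nest at the start with its length pointing away from the post, centre 45 mm from the axis (three or four of the four blanks are there; a missing one is absent)

How it is judged:
By the outcome, as a careful person would: the job done as asked, in the order asked, and still so for the second after the job is handed in, with the robot touching nothing.
Of blank_a, blank_b, blank_c, blank_d only 3 to 4 are there at a start; the rules pass over those that are not, and their reading is None.
At some moment in a run one of scanner may be knocked a few centimetres aside while the robot is not near it.
Once in a run the grip may slacken for a moment while it holds something.
It also fails if it takes over 210 s, if anything falls off the work surface, if the arm or the gripper's body presses on something with over 40 N, if the wrist force passes 120 N, or if a joint passes its speed limit or range.

ROBOT

A 6-joint arm with a two-finger parallel gripper is mounted at the origin on a cart in front of the work surface, level with it; the furniture and walls round the work are solid. World frame = base frame: x ahead of the robot, y to its left, z up, the work surface at z = 0. Lengths are in m, angles in degrees, forces in N, time in s.
With the tool pointing down it reaches from about 0.25 to 0.725 m from the base axis. Payload 9.7 kg.
Tool frame: the origin (TCP) lies at the very end of the fingers, on their centre line; the grasp point (between the pads) lies 19 mm behind it; x points along the fingers, z is the direction in which the jaws open and shut, and the axes are right-handed (so a half turn about x gives the same grasp; the last joint's range is limited). The gripper opens to 85 mm and grips with 20 to 120 N. Pads are 22 mm wide; open, the fingers measure 114 mm over their backs; the gripper's body (76 mm by 85 mm) begins 54 mm behind the grasp point. The pads swing forward as they close: fully open they stand 13 mm farther back than shut.
Start: joints at [73.854, 4.979, 10.078, 95.1, 0, 90], TCP at [0.153, 0.528, 0.231] pointing down, gripper open.
Joint ranges: [-179.16, 179.16], [-48.56, 103.87], [-65.8, 70.77], [-126.05, 130.52], [-82.76, 87.17], [-180, 180]. Speed limits (degrees/s): [127.2, 127.2, 147.25, 180, 180, 180].

INTERFACE

Orientations are given as [roll, pitch, yaw] about the fixed x, y, z axes, in that order (R = Rz(yaw) Ry(pitch) Rx(roll)).
In Python, from workcell import sensors, vision, job_done gives the robot as it stands.
- The arm moves only by the tool carry_out, never from a script. Its argument "increments" is a list of rows, each a list of 7 numbers: the turn, a rotation vector about the tool's x, y, z in degrees, then the shift along the tool's x, y, z in mm, then the opening in per cent of the stroke, from 0 (shut) to 100 (fully open). A call has 1 to 12 rows; each row shifts and turns the commanded pose from where the row before left it, along the tool's axes as they then stand; what a row does not reach is not made up. A row lasts 1/8 s, in which the tool goes at most 62.5 mm and 10.7 degrees, less where a joint would pass 70% of its speed; a pose out of reach is approached as far as the arm can. A call is refused whole if a number of a shift passes 62.5 or a number of a turn 10.7, either way. A call with a gripper value outside its range is refused whole. The fingers move at their own pace and stop on an object; "squeeze" is the grip in N (left out, the last holds). Time passes only in rows, so rows that do not move let the fingers close. It gives the time, the measured TCP pose, the force and the opening at its end, in the units of the state.
- sensors.get_obs(): the state, without advancing time (a new reading comes with each control period).
- vision.camera(name): name is "side" or "top" or "wrist"; returns the picture (420x560x3 uint8, red, green, blue); there is no depth.
- vision.calibration(name): a dict with "camera_matrix" (3x3 intrinsics, pixels), "extrinsics" (4x4, takes a point from world to camera coordinates); the wrist camera has in their place "mount" (4x4, takes a point from camera to tool coordinates, whose origin is the TCP and whose axes are the tool frame's). Camera axes: x right, y up, looking along -z (the intrinsics and any distortion apply to the point x, -y, -z); pixel columns grow to the right and rows downward; lengths in m; the calibration is good to about 2 mm. A picture is of the moment at which its call begins: read the wrist's pose just before it. calibration takes no time and is no camera call.
- job_done(): hands the job in, once; it reports no verdict.
The state is a dict: "time": time; "q": joint angles; "qd": joint speeds; "joint_efforts": joint torques, N m; "ee_pos": TCP position; "tcp_rot": TCP orientation; "wrist_force": force on the tool from outside, world axes, zero at the start; "torque": the same for the moment, N m; "opening": finger opening in m.
Only numpy, scipy, OpenCV 4.12 (cv2) and the standard library are available. Lean on these libraries where they do the work, as an engineer would, in place of code of your own. Each camera call takes 0.05 s, during which the arm holds its last target.

## Working session

There is one attempt and no reset: what is moved stays moved. The work goes in short steps, Python scripts to look and compute and a tool call to move; the robot and the scene stay as the last step left them, time stands still between calls to the robot, and variables do not carry over. Pictures are saved under pics/ and viewed, and the job is handed in when it is done.

Besides the shell and the picture viewer there is one more tool, called after "Request:" as a command line: name --pt "numbers of a row" for each row, then --argument value for the rest. carry_out: Moves the arm, as the interface text tells. Its arguments: {"type":"object","properties":{"increments":{"type":"array"},"squeeze":{"type":"number"}},"required":["increments"]}

```bash
ls; mkdir -p pics
python3 - <<'E'
from workcell import sensors, vision
import cv2
print(sensors.get_obs())
for n in ["side","top","wrist"]:
    im=vision.camera(n); cv2.imwrite(f"pics/{n}0.png",im[:,:,::-1])
    print(n,vision.calibration(n))
E
```

```text
pics
{'time': 0.0, 'q': array([ 7.38540296e+01,  5.01127879e+00,  1.00357835e+01,  9.51009672e+01,
       -5.06411891e-04,  9.00005115e+01]), 'qd': array([-0.10546238,  0.07392398,  0.00427003, -0.01571503, -0.01440607,
        0.01942444]), 'joint_efforts': array([-4.09266559e-04, -5.20389318e+01,  4.64801967e+01,  1.63892732e-02,
       -1.08383322e-04, -1.39498491e-05]), 'ee_pos': array([0.15288498, 0.52808275, 0.23059327]), 'tcp_rot': array([-179.62002345,   89.92353588, -105.76650507]), 'wrist_force': array([0.70696403, 0.05547146, 0.49642292]), 'torque': array([ 0.00629078,  0.01473553, -0.00734831]), 'opening': 0.0855986391528212}
side {'camera_matrix': array([[438.8533858 ,   0.        , 273.33816951],
       [  0.        , 438.8533858 , 206.60375882],
       [  0.        ,   0.        ,   1.        ]]), 'extrinsics': array([[ 0.9639173 , -0.26597321,  0.01103154, -0.48220668],
       [ 0.15571787,  0.59698096,  0.78699789, -0.19164546],
       [-0.21590598, -0.75688307,  0.61685706, -1.01939407],
       [ 0.        ,  0.        ,  0.        ,  1.        ]])}
top {'camera_mat
[... 250 characters left out ...]
64079, -0.02268626,  0.15508385, -0.52347478],
       [-0.15517229, -0.00218081,  0.98788502, -1.03772775],
       [ 0.        ,  0.        ,  0.        ,  1.        ]])}
wrist {'camera_matrix': array([[317.35560213,   0.        , 274.47479756],
       [  0.        , 317.35560213, 204.61632155],
       [  0.        ,   0.        ,   1.        ]]), 'mount': array([[ 5.92396994e-05,  2.93041752e-01, -9.56099644e-01,
        -1.42170541e-01],
       [ 6.01610625e-04,  9.56099462e-01,  2.93041733e-01,
         7.30521035e-02],
       [ 9.99999817e-01, -5.92559408e-04, -1.19657987e-04,
         4.15127457e-04],
       [ 0.00000000e+00,  0.00000000e+00,  0.00000000e+00,
         1.00000000e+00]])}
```

View pics/top0.png

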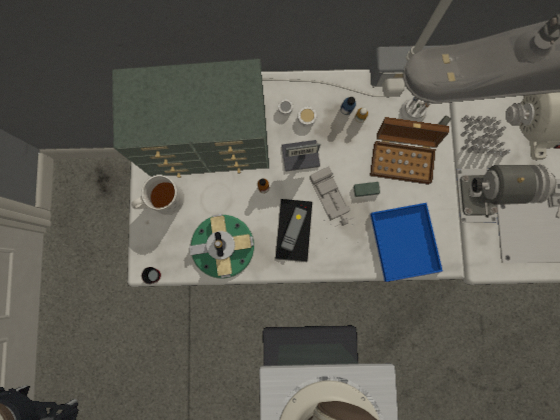

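View pics/side0.png

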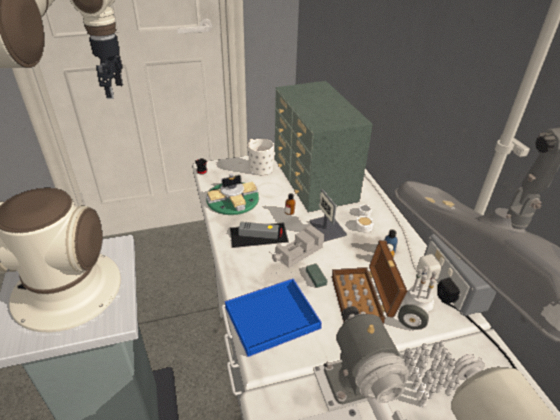

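View pics/wrist0.png

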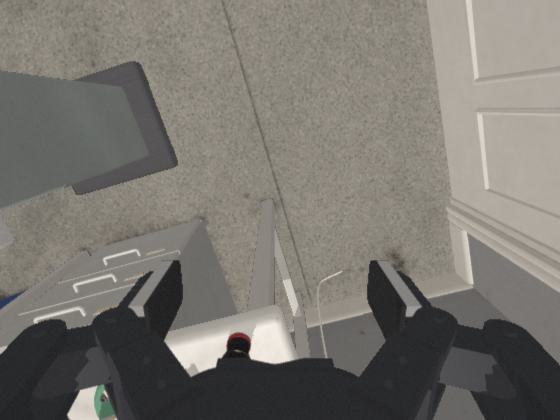

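```bash
cat > h.py <<'E'
import numpy as np, cv2
from scipy.spatial.transform import Rotation as R
from workcell import sensors, vision
def pose(o=None):
    o=o or sensors.get_obs()
    T=np.eye(4); T[:3,:3]=R.from_euler('xyz',o['tcp_rot'],degrees=True).as_matrix(); T[:3,3]=o['ee_pos']; return T
def cam(name,T=None):
    c=vision.calibration(name); K=c['camera_matrix']
    if name=='wrist':
        E=np.linalg.inv((pose() if T is None else T)@c['mount'])
    else: E=c['extrinsics']
    return K,E
def proj(name,P,T=None):
    K,E=cam(name,T); P=np.atleast_2d(P); p=P@E[:3,:3].T+E[:3,3]
    return np.c_[K[0,0]*p[:,0]/-p[:,2]+K[0,2], K[1,1]*p[:,1]/p[:,2]+K[1,2]]
def unproj(name,uv,z,T=None):
    K,E=cam(name,T); uv=np.atleast_2d(uv).astype(float)
    d=np.c_[(uv[:,0]-K[0,2])/K[0,0], -(uv[:,1]-K[1,2])/K[1,1], -np.ones(len(uv))]
    C=np.linalg.inv(E); dw=d@C[:3,:3].T; o=C[:3,3]
    s=(z-o[2])/dw[:,2]; return o+dw*s[:,None]
def shot(name,fn,crop=None,scale=1):
    T=pose(); im=vision.camera(name)[:,:,::-1].copy()
    cv2.imwrite(f'pics/{fn}_raw.png',im); np.save(f'pics/{fn}_T.npy',T)
    if crop: u0,v0,u1,v1=crop; im=im[v0:v1,u0:u1]
    im=cv2.resize(im,None,fx=scale,fy=scale,interpolation=cv2.INTER_CUBIC)
    cv2.imwrite(f'pics/{fn}.png',im)
def down(yaw):
    "tool x down; tool z (jaw axis) at heading yaw deg in world xy"
    z=np.array([np.cos(np.radians(yaw)),np.sin(np.radians(yaw)),0]); x=np.array([0,0,-1.]); y=np.cross(z,x)
    return np.c_[x,y,z]
def plan(targets,T=None):
    """targets: list of (pos, Rot(3x3), maxstep mm). prints rows from current pose"""
    T=pose() if T is None else T
    p=T[:3,3]; A=T[:3,:3]
    for pos,B,*st in targets:
        pos=np.array(pos,float); st=st[0] if st else 60
        rv=R.from_matrix(A.T@B).as_rotvec(degrees=True); d=np.linalg.norm(pos-p)*1000
        n=max(1,int(np.ceil(max(d/st,np.linalg.norm(rv)/10.4))))
        # rotate about own axis: straight line in world
        for i in range(n):
            Ai=A@R.from_rotvec(rv*i/n,degrees=True).as_matrix()
            s=Ai.T@(pos-p)*1000/n
            print(np.round(np.r_[rv/n,s],1).tolist())
        print('--',n,np.round(rv,1),np.round(d,1))
        p=pos;A=B
E
python3 - <<'E'
from h import *
im=cv2.imread('pics/top0.png')
cv2.imwrite('pics/ta.png',cv2.resize(im[190:290,130:270],None,fx=5.5,fy=5.5,interpolation=cv2.INTER_CUBIC))
cv2.imwrite('pics/tb.png',cv2.resize(im[130:290,250:450],None,fx=3.7,fy=3.7,interpolation=cv2.INTER_CUBIC))
E
```

```text
(no output)
```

View pics/ta.png

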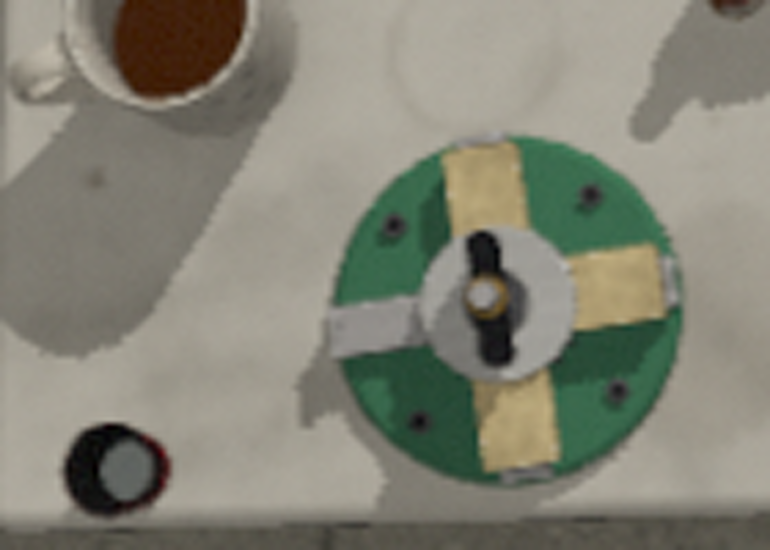

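View pics/tb.png

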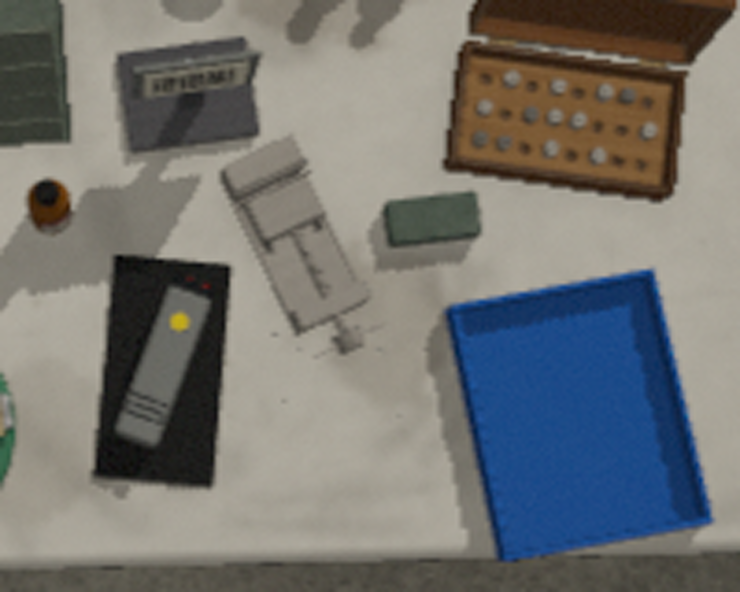

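Run:
```python
from h import *
a=lambda pts:np.array([[130+(x+.5)/5.5-.5,190+(y+.5)/5.5-.5] for x,y in pts])
b=lambda pts:np.array([[250+(x+.5)/3.7-.5,130+(y+.5)/3.7-.5] for x,y in pts])
print('chuck',unproj('top',a([(507,310)]),.012))
print('nut ends',unproj('top',a([(483,238),(498,358)]),.077), 'post',unproj('top',a([(487,295)]),.088))
print('blanks mid outer',unproj('top',a([(482,145),(656,285),(520,468)]),.034))
print('tray rim corners',unproj('top',b([(448,310),(652,270),(710,522),(505,560)]),.022))
print('mat',unproj('top',b([(116,256),(229,266),(212,487),(95,475)]),.003))
print('scan',unproj('top',b([(190,285),(137,440)]),.031))
print('stand label top',unproj('top',b([(140,72),(256,58)]),.111))
print('label',unproj('top',b([(142,85),(247,70)]),.080))
print('green',unproj('top',b([(433,220)]),.016),'bottle',unproj('top',b([(48,190)]),.06))
```

```text
chuck [[0.43621593 0.24497275 0.012     ]]
nut ends [[0.46184794 0.24641588 0.077     ]
 [0.41182693 0.24024134 0.077     ]] post [[0.43717412 0.24324315 0.088     ]]
blanks mid outer [[0.50698589 0.25286262 0.034     ]
 [0.44402538 0.17744993 0.034     ]
 [0.36689055 0.23667842 0.034     ]]
tray rim corners [[ 0.50633774 -0.11869208  0.022     ]
 [ 0.52985313 -0.25434118  0.022     ]
 [ 0.3648728  -0.27965465  0.022     ]
 [ 0.34367628 -0.14652515  0.022     ]]
mat [[0.55066302 0.09845196 0.003     ]
 [0.54209807 0.02273208 0.003     ]
 [0.39499242 0.03882026 0.003     ]
 [0.40455894 0.11562434 0.003     ]]
scan [[0.5254453  0.0506228  0.031     ]
 [0.42520353 0.08774887 0.031     ]]
stand label top [[0.64679594 0.08131946 0.111     ]
 [0.65402939 0.00943317 0.111     ]]
label [[0.64720289 0.07963011 0.08      ]
 [0.65546722 0.0125712  0.08      ]]
green [[ 0.56786348 -0.11318019  0.016     ]] bottle [[0.58474019 0.14127756 0.06      ]]
```

Run:
```python
from h import *
T=pose(); print(T.round(3)); print('head z',np.degrees(np.arctan2(T[1,2],T[0,2])))
for y in (97,-83):
    print(y); plan([((.437,.244,.20),down(y),60)])
```

```text
[[-0.    -0.961  0.278  0.153]
 [-0.001  0.278  0.961  0.528]
 [-1.    -0.    -0.001  0.231]
 [ 0.     0.     0.     1.   ]]
head z 73.85595895799598
97
[-3.3, -0.0, -0.0, 4.4, -50.3, -27.7]
[-3.3, -0.0, -0.0, 4.4, -48.6, -30.6]
[-3.3, -0.0, -0.0, 4.4, -46.8, -33.3]
[-3.3, -0.0, -0.0, 4.4, -44.8, -35.9]
[-3.3, -0.0, -0.0, 4.4, -42.6, -38.5]
[-3.3, -0.0, -0.0, 4.4, -40.3, -40.9]
[-3.3, -0.0, -0.0, 4.4, -37.9, -43.1]
-- 7 [-23.1  -0.1  -0. ] 403.0
-83
[9.8, -0.0, 0.0, 1.9, -22.0, -12.1]
[9.8, -0.0, 0.0, 1.9, -23.7, -8.2]
[9.8, -0.0, 0.0, 1.9, -24.8, -4.0]
[9.8, -0.0, 0.0, 1.9, -25.1, 0.2]
[9.8, -0.0, 0.0, 1.9, -24.7, 4.5]
[9.8, -0.0, 0.0, 1.9, -23.6, 8.7]
[9.8, -0.0, 0.0, 1.9, -21.8, 12.5]
[9.8, -0.0, 0.0, 1.9, -19.3, 16.1]
[9.8, -0.0, 0.0, 1.9, -16.3, 19.1]
[9.8, -0.0, 0.0, 1.9, -12.8, 21.6]
[9.8, -0.0, 0.0, 1.9, -8.9, 23.5]
[9.8, -0.0, 0.0, 1.9, -4.8, 24.7]
[9.8, -0.0, 0.0, 1.9, -0.5, 25.1]
[9.8, -0.0, 0.0, 1.9, 3.8, 24.8]
[9.8, -0.0, 0.0, 1.9, 7.9, 23.8]
[9.8, -0.0, 0.0, 1.9, 11.9, 22.1]
-- 16 [ 1.569e+02 -0.000e+00  1.000e-01] 403.0
```

Request:
carry_out --pt "-3.3 0 0 2 -50 -28 100" --pt "-3.3 0 0 2 -49 -31 100" --pt "-3.3 0 0 2 -47 -33 100" --pt "-3.3 0 0 2 -45 -36 100" --pt "-3.3 0 0 2 -43 -38 100" --pt "-3.3 0 0 2 -40 -41 100" --pt "-3.3 0 0 2 -38 -43 100" --pt "0 0 0 0 0 0 100"

```text
time: 1.15
ee_pos: [0.4395, 0.2412, 0.2166]
tcp_rot: [136.5, 89.9, -126.8]
wrist_force: [-0.0, -0.1, -0.2]
opening: 0.0854
```

Run:
```python
from h import *
shot('wrist','w1'); o=sensors.get_obs(); T=pose(); print(o['q'],o['ee_pos'],np.degrees(np.arctan2(T[1,2],T[0,2])))
print(proj('wrist',[[.437,.244,.088]]))
```

```text
[ 2.89544526e+01 -1.95312914e+00  1.38188571e+00  9.33960159e+01
  6.36044652e-03  2.22126177e+01] [0.43840272 0.24259136 0.21677578] 96.74184030629579
[[276.57542282 192.58560078]]
```

View pics/w1.png

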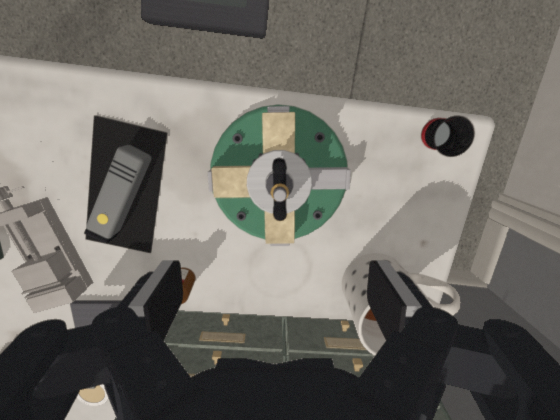

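Request:
carry_out --pt "-10 0 0 0 0 0 100" --pt "-10 0 0 0 0 0 100" --pt "-10 0 0 0 0 0 100" --pt "-10 0 0 0 0 0 100" --pt "-10 0 0 0 0 0 100" --pt "-10 0 0 0 0 0 100" --pt "-10 0 0 0 0 0 100" --pt "-10 0 0 0 0 0 100" --pt "-10 0 0 0 0 0 100" --pt "-10 0 0 0 0 0 100" --pt "-10 0 0 0 0 0 100" --pt "-10 0 0 0 0 0 100"

```text
time: 2.7
ee_pos: [0.4367, 0.2451, 0.2173]
tcp_rot: [-65.8, 90.0, 151.5]
wrist_force: [-0.3, 0.3, -0.3]
opening: 0.0853
```

Request:
carry_out --pt "-10 0 0 0 0 0 100" --pt "-10 0 0 0 0 0 100" --pt "-10 0 0 0 0 0 100" --pt "-10 0 0 0 0 0 100" --pt "-10 0 0 0 0 0 100" --pt "-10 0 0 0 0 0 100" --pt "0 0 0 0 0 0 100"

```text
time: 3.58
ee_pos: [0.4369, 0.2449, 0.2173]
tcp_rot: [-130.7, 90.0, 146.3]
wrist_force: [-0.1, 0.3, -0.1]
opening: 0.0854
```

Run:
```python
from h import *
shot('wrist','w2'); o=sensors.get_obs(); T=pose(); print(o['q'],o['ee_pos'],np.degrees(np.arctan2(T[1,2],T[0,2])))
```

```text
[ 2.92476259e+01 -2.02368006e+00  1.37510569e+00  9.33990692e+01
  1.10553953e-02 -1.57553176e+02] [0.43702556 0.24478531 0.21733167] -83.19919896604794
```

View pics/w2.png

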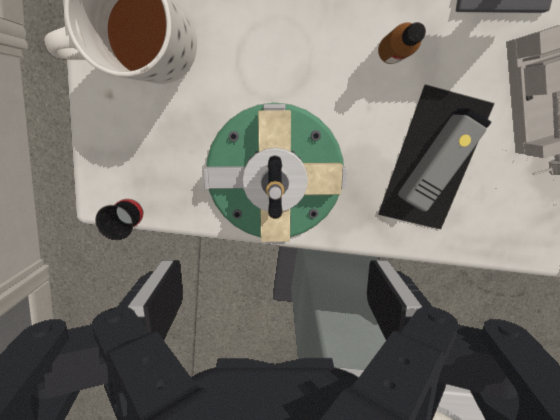

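Run:
```python
from h import *
ims=[]
for f in ('w1','w2'):
    im=cv2.imread(f'pics/{f}_raw.png')[95:250,200:355]; ims.append(cv2.resize(im,None,fx=2.5,fy=2.5,interpolation=cv2.INTER_CUBIC))
cv2.imwrite('pics/w12.png',np.hstack(ims))
```

```text
(no output)
```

View pics/w12.png

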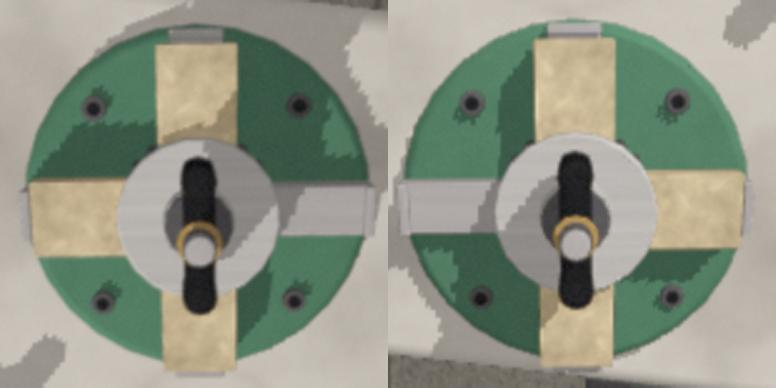

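Run:
```python
from h import *
D={'w1':dict(post=(199,249),s=[(94,108),(299,105),(103,301),(294,300)],plate=(198.5,217),o=[(197,43),(200,370),(31,218)]),
   'w2':dict(post=(187,243),s=[(84,103),(291,101),(93,298),(284,297)],plate=(188.5,212),o=[(187,38),(188,364),(354,209)])}
f=lambda p:np.array([(200+(x+.5)/2.5-.5,95+(y+.5)/2.5-.5) for x,y in np.atleast_2d(p)])
for k,d in D.items():
    T=np.load(f'pics/{k}_T.npy')
    print(k,'post',unproj('wrist',f(d['post']),.088,T),'plate',unproj('wrist',f(d['plate']),.0403,T))
    s=unproj('wrist',f(d['s']),.012,T); print('screws',s.mean(0)); 
    v=s[[0,3]] ; 
    o=unproj('wrist',f(d['o']),.034,T); print(o); e=o[1]-o[0]; print('axis',np.degrees(np.arctan2(e[1],e[0]))%180)
```

```text
w1 post [[0.43588259 0.24534172 0.088     ]] plate [[0.43511059 0.24570677 0.0403    ]]
screws [0.43699221 0.2458631  0.012     ]
[[0.36717226 0.23687263 0.034     ]
 [0.50545382 0.25508155 0.034     ]
 [0.4451957  0.17633238 0.034     ]]
axis 7.5015488250482925
w2 post [[0.4418908  0.24520239 0.088     ]] plate [[0.44257664 0.24466236 0.0403    ]]
screws [0.44024298 0.24454968 0.012     ]
[[0.51043774 0.25361553 0.034     ]
 [0.37272072 0.23625724 0.034     ]
 [0.45090199 0.17590585 0.034     ]]
axis 7.183856238500226
```

Request:
carry_out --pt "0 0 0 40 0 0 60" --pt "0 0 0 40 0 0 60" --pt "0 0 0 40 0 0 60" --pt "0 0 0 30 0 0 60" --pt "0 0 0 16 0 0 60" --pt "0 0 0 0 0 0 60"

```text
time: 4.38
ee_pos: [0.4371, 0.244, 0.0508]
tcp_rot: [-70.2, 89.9, -153.3]
wrist_force: [-0.3, 0.4, 0.8]
opening: 0.0514
```

Run:
```python
from h import *
shot('wrist','w3'); o=sensors.get_obs(); print(o['ee_pos'],o['wrist_force'])
print(proj('wrist',[[.4378,.2445,.088]]))
```

```text
[0.43774409 0.24424658 0.05189424] [-0.45295346 -0.65851573 -0.04036253]
[[273.00748717 312.04943599]]
```

View pics/w3.png

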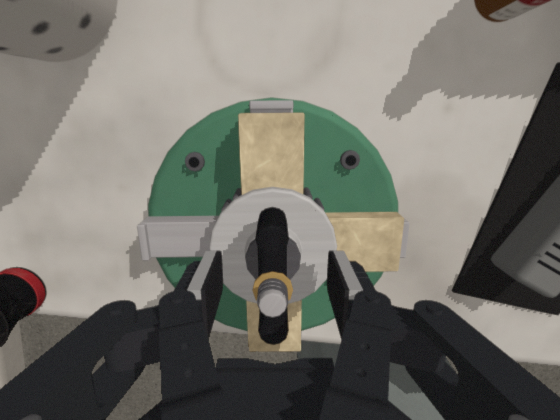

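Request:
carry_out --pt "0 0 0 0 0 0 0" --pt "0 0 0 0 0 0 0" --pt "0 0 0 0 0 0 0" --pt "0 0 0 0 0 0 0" --pt "0 0 0 0 0 0 0" --pt "0 0 0 0 0 0 0" --squeeze 50

```text
time: 5.18
ee_pos: [0.4382, 0.2448, 0.0524]
tcp_rot: [137.7, 89.9, 54.6]
wrist_force: [-1.3, 3.6, 5.8]
opening: 0.011
```

Run:
```python
from h import *
o=sensors.get_obs(); print(o)
```

```text
{'time': 5.175, 'q': array([ 2.91571180e+01, -1.32902289e+00, -1.61989242e+01,  7.50012485e+01,
        6.14125260e-02, -1.57816959e+02]), 'qd': array([-0.00850145, -0.02984995, -0.04775537, -0.02361781,  0.06447951,
        0.01285017]), 'joint_efforts': array([ -2.30100386, -41.74660921,  42.91084886,   0.19770693,
        -1.1526525 ,   0.12209672]), 'ee_pos': array([0.43816422, 0.24480132, 0.05244218]), 'tcp_rot': array([137.66639274,  89.85726301,  54.64053928]), 'wrist_force': array([-1.29687573,  3.64611205,  5.76748663]), 'torque': array([0.77866095, 0.31905502, 0.12726379]), 'opening': 0.01104504808954083}
```

Request:
carry_out --pt "5 0 0 -0.3 0 0 0" --pt "10 0 0 -0.6 0 0 0" --pt "10 0 0 -0.6 0 0 0" --pt "0 0 0 0 0 0 0"

```text
time: 5.68
ee_pos: [0.4382, 0.2452, 0.054]
tcp_rot: [170.1, 89.8, 61.9]
wrist_force: [-2.1, 6.5, 5.6]
opening: 0.0109
```

Run:
```python
from h import *
o=sensors.get_obs(); print(o)
```

```text
{'time': 5.675, 'q': array([ 2.91730578e+01, -1.37050267e+00, -1.60616016e+01,  7.51548851e+01,
        9.90648825e-02, -1.32657934e+02]), 'qd': array([ 0.06474459,  0.13679248, -0.0162443 ,  0.08833299, -0.08067997,
       -3.86908909]), 'joint_efforts': array([ -3.05371128, -41.90494895,  42.7005887 ,   0.58720171,
        -1.68168962,   1.05060048]), 'ee_pos': array([0.4381695 , 0.24517868, 0.05402993]), 'tcp_rot': array([170.09158934,  89.81687505,  61.92271454]), 'wrist_force': array([-2.1220158 ,  6.4612989 ,  5.61143121]), 'torque': array([ 1.13405635,  0.39238709, -0.04915157]), 'opening': 0.010921481893643956}
```

Request:
carry_out --pt "10 0 0 -0.6 0 0 0" --pt "10 0 0 -0.6 0 0 0" --pt "10 0 0 -0.6 0 0 0" --pt "10 0 0 -0.6 0 0 0" --pt "10 0 0 -0.6 0 0 0" --pt "10 0 0 -0.6 0 0 0" --pt "10 0 0 -0.6 0 0 0" --pt "10 0 0 -0.6 0 0 0"

```text
time: 6.68
ee_pos: [0.439, 0.2458, 0.0589]
tcp_rot: [-119.9, 89.7, 51.8]
wrist_force: [3.2, 10.4, 1.7]
opening: 0.011
```

Run:
```python
from h import *
o=sensors.get_obs(); print(o['q'][5],o['wrist_force'],o['torque'],o['joint_efforts'][5],o['ee_pos'],o['opening'])
```

```text
-52.49158199208943 [ 3.23432407 10.40151062  1.65625005] [ 1.92916243 -0.6166678   0.18118504] -2.126987501978874 [0.43904216 0.24583489 0.05893789] 0.010968446925234807
```

Request:
carry_out --pt "10 0 0 -0.6 -1 0 0" --pt "10 0 0 -0.6 0 0 0" --pt "10 0 0 -0.6 0 0 0" --pt "10 0 0 -0.6 0 0 0" --pt "10 0 0 -0.6 0 0 0" --pt "10 0 0 -0.6 0 0 0" --pt "10 0 0 -0.6 0 0 0" --pt "0 0 0 0 0 0 0"

```text
time: 7.68
ee_pos: [0.4398, 0.2454, 0.0632]
tcp_rot: [-87.9, 89.7, 13.9]
wrist_force: [6.9, 1.1, 4.0]
opening: 0.0111
```

Run:
```python
from h import *
o=sensors.get_obs(); print(o['q'][5],o['wrist_force'],o['torque'],o['joint_efforts'][5],o['ee_pos'],o['opening'])
```

```text
17.433106134074762 [6.91263368 1.12119035 4.0164693 ] [ 0.18012796 -1.2622272  -0.1131096 ] 1.039767600595951 [0.43980352 0.24536399 0.06322004] 0.011125071364624574
```

Request:
carry_out --pt "5 0 0 -0.3 0 0 0" --pt "5 0 0 -0.3 0 0 0" --pt "3 0 0 -0.2 0 0 0" --pt "0 0 0 0 0 0 0"

```text
time: 8.18
ee_pos: [0.4398, 0.2452, 0.064]
tcp_rot: [-80.1, 89.7, 8.7]
wrist_force: [6.2, 0.4, 4.9]
opening: 0.011
```

Run:
```python
from h import *
o=sensors.get_obs(); print(o['q'][5],o['wrist_force'],o['torque'],o['joint_efforts'][5],o['ee_pos'],o['opening'])
```

```text
30.325499200667153 [6.23319193 0.37096141 4.92444425] [-0.0393395  -1.31377817 -0.0628223 ] 0.27887212112545967 [0.43983118 0.24515754 0.06399885] 0.010951576465735639
```

Request:
carry_out --pt "2 0 0 0 0 0 0" --pt "2 0 0 0 0 0 0" --pt "2 0 0 0 0 0 0" --pt "0 0 0 0 0 0 0"

```text
time: 8.68
ee_pos: [0.4398, 0.2451, 0.0641]
tcp_rot: [-79.9, 89.7, 3.1]
wrist_force: [7.1, -1.5, 4.4]
opening: 0.0111
```

Run:
```python
from h import *
o=sensors.get_obs(); print(o['q'][5],o['wrist_force'],o['torque'],o['joint_efforts'][5],o['ee_pos'],o['opening'])
```

```text
36.20011958590158 [ 7.11731745 -1.53138304  4.42951136] [-0.38738337 -1.34076569  1.50225599] 1.7094830051064491 [0.4398391  0.24511101 0.06414222] 0.011075845361780454
```

Request:
carry_out --pt "0 0 0 0 0 0 45" --pt "0 0 0 0 0 0 45" --pt "0 0 0 0 0 0 45" --pt "0 0 0 -30 0 0 45" --pt "0 0 0 -50 0 0 45" --pt "0 0 0 -50 0 0 45" --pt "0 0 0 0 0 0 45"

```text
time: 9.55
ee_pos: [0.4391, 0.2457, 0.1966]
tcp_rot: [-54.1, 89.7, 28.8]
wrist_force: [0.3, -0.2, -0.8]
opening: 0.0381
```

Run:
```python
from h import *
shot('wrist','w4'); o=sensors.get_obs(); T=pose(); print(o['q'],o['ee_pos'],np.degrees(np.arctan2(T[1,2],T[0,2])),o['opening'],o['wrist_force'])
print('cab',unproj('wrist',[(190,318),(280,315)],0,np.load('pics/w1_T.npy')))
im=cv2.imread('pics/w4_raw.png');
```

```text
[ 2.92317145e+01 -2.32078885e+00 -1.48260035e+00  9.06729630e+01
  1.06212727e-03  3.62787090e+01] [0.438455   0.24536887 0.19414267] 82.95312108198992 0.0383388114195965 [ 0.16883704 -0.00448989 -0.87780907]
cab [[0.6455345  0.15265578 0.        ]
 [0.62680491 0.27072197 0.        ]]
```

View pics/w4.png

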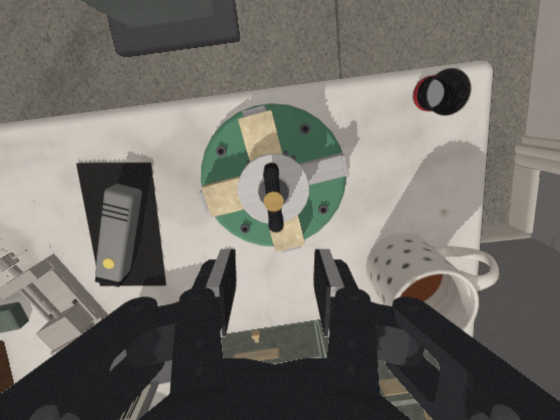

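Run:
```python
from h import *
im=cv2.imread('pics/w4_raw.png')[90:260,190:360]
cv2.imwrite('pics/w4z.png',cv2.resize(im,None,fx=3.5,fy=3.5,interpolation=cv2.INTER_CUBIC))
```

```text
(no output)
```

View pics/w4z.png

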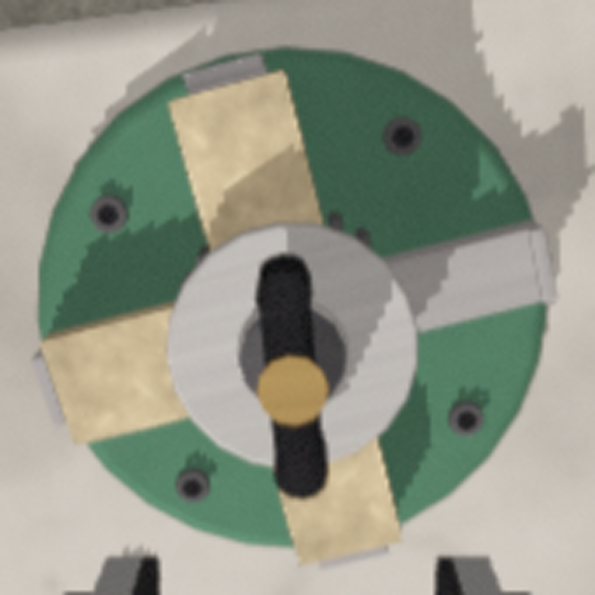

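Run:
```python
from h import *
T=np.load('pics/w4_T.npy')
f=lambda p:np.array([(190+(x+.5)/3.5-.5,90+(y+.5)/3.5-.5) for x,y in np.atleast_2d(p)])
n=unproj('wrist',f([(284,275),(301,478)]),.0885,T); d=n[0]-n[1]; print('nut',n, np.degrees(np.arctan2(d[1],d[0])))
C=unproj('wrist',f([(292,347)]),.0518,T); print('plate',C)
s=unproj('wrist',f([(108,212),(402,134),(465,417),(192,484)]),.012,T);print(s.mean(0))
for nm,pr in dict(mx=[(170,103),(288,70)],my=[(42,340),(80,442)],px=[(300,563),(400,540)]).items():
    o=unproj('wrist',f(pr),.034,T); e=o[1]-o[0]; m=o.mean(0); print(nm,m,np.linalg.norm(e), np.degrees(np.arctan2(e[1],e[0])))
# via top camera
```

```text
nut [[0.41285668 0.2465038  0.0885    ]
 [0.46240386 0.24435985 0.0885    ]] 177.52230136425385
plate [[0.43924116 0.24502867 0.0518    ]]
[0.44030406 0.24480891 0.012     ]
mx [0.37146614 0.23664296 0.034     ] 0.032356822418930016 97.97449638629924
my [0.44877463 0.17733269 0.034     ] 0.03175300175479412 9.329549171344345
px [0.50866908 0.2538474  0.034     ] 0.030790713912498588 97.05980616647402
```

```bash
cat >> h.py <<'E'
C=np.array([.4395,.2452]); NH=7.4
def nest(r,ang,z):
    a=np.radians(NH+ang); return [C[0]+r*np.cos(a),C[1]+r*np.sin(a),z]
E
python3 - <<'E'
from h import *
plan([(nest(57,0,.12) if 0 else nest(.057,0,.12),down(97.4),40),(nest(.057,0,.021),down(97.4),35)])
E
```

```text
[-4.8, 0.0, 0.0, 24.8, -18.7, 4.7]
[-4.8, 0.0, 0.0, 24.7, -19.0, 3.1]
[-4.8, 0.0, 0.0, 24.7, -19.3, 1.5]
-- 3 [-14.4   0.1   0.1] 94.1
[0.0, 0.0, 0.0, 33.0, 0.0, 0.0]
[0.0, 0.0, 0.0, 33.0, 0.0, 0.0]
[0.0, 0.0, 0.0, 33.0, 0.0, 0.0]
-- 3 [0. 0. 0.] 99.0
```

Request:
carry_out --pt "-4.8 0 0 24.8 -18.7 4.7 55" --pt "-4.8 0 0 24.7 -19 3.1 55" --pt "-4.8 0 0 24.7 -19.3 1.5 55" --pt "0 0 0 0 0 0 55" --pt "0 0 0 0 0 0 55"

```text
time: 10.22
ee_pos: [0.4946, 0.2519, 0.1184]
tcp_rot: [106.2, 89.9, -156.5]
wrist_force: [-0.7, -0.2, -0.1]
opening: 0.0471
```

Run:
```python
from h import *
shot('wrist','w5'); o=sensors.get_obs(); print(o['ee_pos'],o['opening'])
plan([(nest(.057,0,.021),down(97.4),35)])
print(proj('wrist',[nest(.07,0,.034),nest(.034,0,.034)]))
```

```text
[0.49484288 0.2520672  0.11904362] 0.046966957675679925
[-0.0, 0.0, 0.0, 32.7, -0.4, 0.1]
[-0.0, 0.0, 0.0, 32.7, -0.4, 0.1]
[-0.0, 0.0, 0.0, 32.7, -0.4, 0.1]
-- 3 [-0.1  0.   0. ] 98.1
[[275.23860203 226.61864755]
 [275.20398812 180.58884951]]
```

View pics/w5.png

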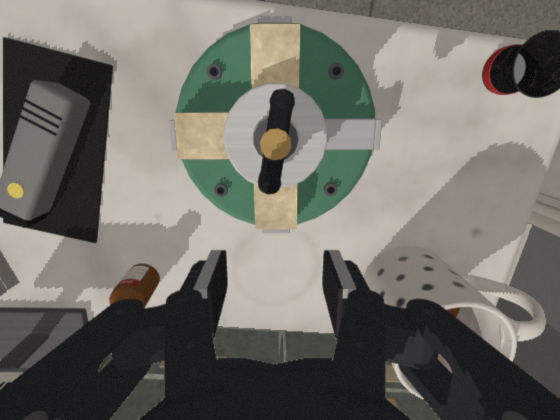

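Request:
carry_out --pt "0 0 0 33 -0.4 0 55" --pt "0 0 0 33 -0.4 0 55" --pt "0 0 0 22 -0.4 0 55" --pt "0 0 0 10 0 0 55" --pt "0 0 0 0 0 0 55"

```text
time: 10.9
ee_pos: [0.4963, 0.2523, 0.0209]
tcp_rot: [-70.6, 90.0, 26.7]
wrist_force: [0.5, 0.0, 1.1]
opening: 0.047
```

Request:
carry_out --pt "0 0 0 0 0 0 10" --pt "0 0 0 0 0 0 10" --pt "0 0 0 0 0 0 10" --pt "0 0 0 0 0 0 10" --squeeze 60

```text
time: 11.4
ee_pos: [0.4972, 0.2527, 0.0221]
tcp_rot: [-65.9, 89.9, 31.5]
wrist_force: [-1.7, -0.3, 6.6]
opening: 0.0306
```

Run:
```python
from h import *
shot('wrist','w6'); o=sensors.get_obs(); print(o['ee_pos'],o['opening'],o['wrist_force'])
print(proj('wrist',[nest(.07,0,.034),nest(.034,0,.034)]))
```

```text
[0.49721021 0.25264751 0.02211767] 0.030253557433516452 [-0.92434133  0.37481646  6.96695507]
[[275.13444353 295.83009108]
 [275.16524636 224.1855107 ]]
```

View pics/w6.png

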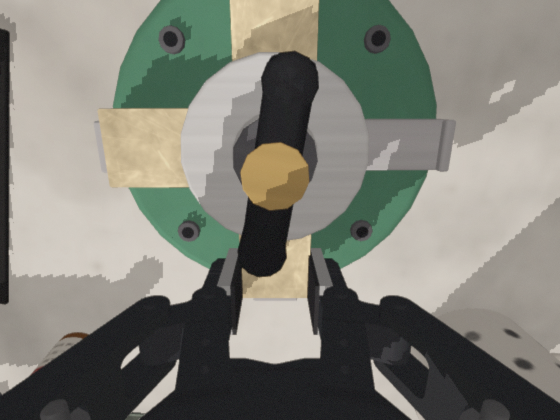

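Request:
carry_out --pt "0 0 0 -3.5 0 0 10" --pt "0 0 0 -3.5 0 0 10" --pt "0 0 0 0 0 0 10" --pt "0 0 0 0 -10 0 10" --pt "0 0 0 0 -10 0 10" --pt "0 0 0 0 -8 0 10" --pt "0 0 0 0 0 0 10"

```text
time: 12.32
ee_pos: [0.5248, 0.2557, 0.0271]
tcp_rot: [107.1, 90.0, -155.6]
wrist_force: [-0.3, 0.0, -1.6]
opening: 0.0304
```

Run:
```python
from h import *
shot('wrist','w7'); o=sensors.get_obs(); print(o['ee_pos'],o['opening'],o['wrist_force'])
```

```text
[0.52436695 0.25569118 0.02706697] 0.03021486228970479 [ 0.6983883  -0.89873864 -2.05081593]
```

View pics/w7.png

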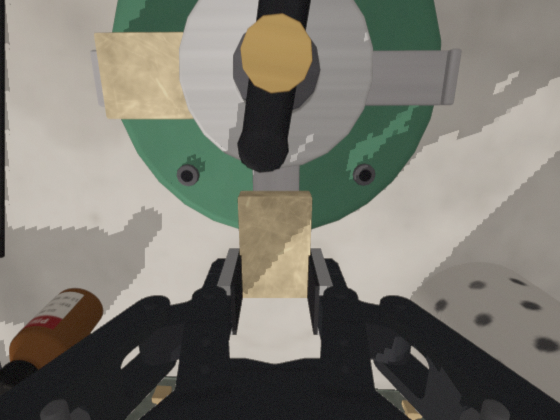

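```bash
cat >> h.py <<'E'
TC=np.array([.436,-.200]); TH=9.2
def tray(x,y,z):
    a=np.radians(TH); c,s=np.cos(a),np.sin(a); return [TC[0]+(c*x-s*y)/1000,TC[1]+(s*x+c*y)/1000,z]
E
python3 - <<'E'
from h import *
T=pose(); p=T[:3,3]
plan([([p[0],p[1],.15],down(97.4),45),(tray(0,18,.15),down(9.2),58)])
E
```

```text
[-0.0, -0.0, -0.0, -41.0, 0.0, -0.0]
[-0.0, -0.0, -0.0, -41.0, 0.0, -0.0]
[-0.0, -0.0, -0.0, -41.0, 0.0, -0.0]
-- 3 [-0.1 -0.  -0. ] 122.9
[9.8, 0.0, 0.0, 0.0, 16.3, -46.9]
[9.8, 0.0, 0.0, 0.0, 8.1, -49.0]
[9.8, 0.0, 0.0, 0.0, -0.4, -49.7]
[9.8, 0.0, 0.0, 0.0, -8.8, -48.9]
[9.8, 0.0, 0.0, 0.0, -17.0, -46.7]
[9.8, 0.0, 0.0, 0.0, -24.7, -43.1]
[9.8, 0.0, 0.0, 0.0, -31.7, -38.3]
[9.8, 0.0, 0.0, 0.0, -37.8, -32.3]
[9.8, 0.0, 0.0, 0.0, -42.7, -25.4]
-- 9 [88.2  0.   0. ] 447.3
```

Request:
carry_out --pt "0 0 0 -41 0 0 10" --pt "0 0 0 -41 0 0 10" --pt "0 0 0 -41 0 0 10" --pt "9.8 0 0 0 16.3 -46.9 10" --pt "9.8 0 0 0 8.1 -49 10" --pt "9.8 0 0 0 -0.4 -49.7 10" --pt "9.8 0 0 0 -8.8 -48.9 10" --pt "9.8 0 0 0 -17 -46.7 10" --pt "9.8 0 0 0 -24.7 -43.1 10" --pt "9.8 0 0 0 -31.7 -38.3 10" --pt "9.8 0 0 0 -37.8 -32.3 10" --pt "9.8 0 0 0 -42.7 -25.4 10"

```text
time: 13.88
ee_pos: [0.4319, -0.1833, 0.1506]
tcp_rot: [-28.6, 90.0, -19.7]
wrist_force: [0.7, -0.1, -1.4]
opening: 0.0304
```

Request:
carry_out --pt "0 0 0 0 0 0 10" --pt "0 0 0 0 0 0 10" --pt "0 0 0 0 0 0 10"

```text
time: 14.25
ee_pos: [0.4329, -0.181, 0.1504]
tcp_rot: [59.3, 90.0, 68.6]
wrist_force: [0.5, -0.2, -1.9]
opening: 0.0306
```

Run:
```python
from h import *
shot('wrist','w8'); o=sensors.get_obs(); T=pose(); print(o['q'],o['ee_pos'],o['opening'],np.degrees(np.arctan2(T[1,2],T[0,2])))
print(tray(0,18,.15)); print(proj('wrist',[tray(x,y,.005) for x,y in((-80,-64),(80,-64),(80,64),(-80,64))]))
```

```text
[-2.26911367e+01 -6.95136098e+00 -1.06320624e+01  8.63174079e+01
  7.67283284e-03  5.80234364e+01] [ 0.43291439 -0.18097196  0.15043251] 0.030352422986056858 9.285426800408224
[np.float64(0.43312213862154697), np.float64(-0.18223154722868623), 0.15]
[[193.48580543 270.17113858]
 [351.59019131 270.44515907]
 [362.0780054  142.25794923]
 [183.0802534  141.88350827]]
```

View pics/w8.png

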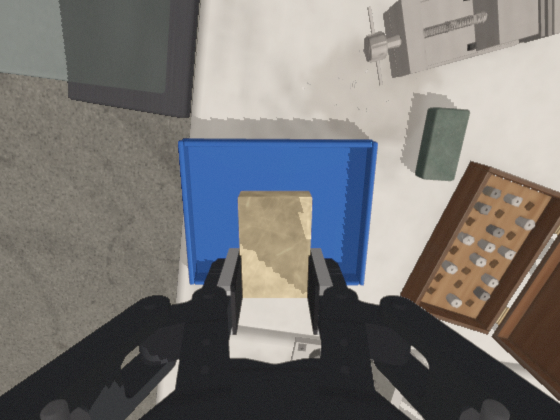

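Run:
```python
from h import *
T=np.load('pics/w8_T.npy')
r=unproj('wrist',[(180,141),(376,141.5),(365,285),(190,285)],.022,T); print(r,r.mean(0))
for a,b in((0,1),(3,2),(3,0),(2,1)):
    d=r[b]-r[a]; print(np.linalg.norm(d),np.degrees(np.arctan2(d[1],d[0])))
```

```text
[[ 0.34861127 -0.14684154  0.022     ]
 [ 0.51122496 -0.12060736  0.022     ]
 [ 0.53549953 -0.25522412  0.022     ]
 [ 0.36854191 -0.28256534  0.022     ]] [ 0.44096942 -0.20130959  0.022     ]
0.16471625125242023 9.16446503552901
0.16918153189769783 9.300289900647417
0.13717937352253817 98.35400525223349
0.1367878864871061 100.22192747642153
```

```bash
sed -i 's/TC=np.array.*/TC=np.array([.4395,-.2005]); TH=9.2/' h.py
python3 - <<'E'
from h import *
plan([(tray(0,18,.03),down(9.2),40),(tray(0,18,.004),down(9.2),13)])
E
```

```text
[0.0, 0.0, -0.0, 30.1, -0.6, 0.8]
[0.0, 0.0, -0.0, 30.1, -0.6, 0.8]
[0.0, 0.0, -0.0, 30.1, -0.6, 0.8]
[0.0, 0.0, -0.0, 30.1, -0.6, 0.8]
-- 4 [ 0.1  0.  -0. ] 120.5
[0.0, 0.0, 0.0, 13.0, 0.0, 0.0]
[0.0, 0.0, 0.0, 13.0, 0.0, 0.0]
-- 2 [0. 0. 0.] 26.0
```

Request:
carry_out --pt "0 0 0 30 0 1 10" --pt "0 0 0 30 0 1 10" --pt "0 0 0 30 -1 1 10" --pt "0 0 0 30 0 1 10" --pt "0 0 0 13 0 0 10" --pt "0 0 0 13 0 0 10" --pt "0 0 0 0 0 0 10"

```text
time: 15.18
ee_pos: [0.4374, -0.1823, 0.0052]
tcp_rot: [-31.5, 89.9, -22.3]
wrist_force: [0.4, -0.1, -0.6]
opening: 0.0299
```

Run:
```python
from h import *
o=sensors.get_obs(); print(o['ee_pos'],o['opening'],o['wrist_force'])
```

```text
[ 0.43741615 -0.18229354  0.00517004] 0.029874146454847136 [ 0.37504908 -0.12461096 -0.61849622]
```

Request:
carry_out --pt "0 0 0 1.5 0 0 10" --pt "0 0 0 0 0 0 10" --pt "0 0 0 0 0 0 50" --pt "0 0 0 0 0 0 50" --pt "0 0 0 0 0 0 50" --pt "0 0 0 -30 0 0 50" --pt "0 0 0 -50 0 0 50" --pt "0 0 0 -50 0 0 55" --pt "0 0 0 0 0 0 55"

```text
time: 16.3
ee_pos: [0.4385, -0.183, 0.1367]
tcp_rot: [-32.0, 89.6, -22.9]
wrist_force: [-0.1, -0.7, -0.5]
opening: 0.0467
```

Run:
```python
from h import *
shot('wrist','w9')
plan([(nest(.057,180,.13),down(97.4),58)])
```

```text
[-9.8, 0.0, 0.0, 0.4, 47.1, 1.4]
[-9.8, 0.0, 0.0, 0.4, 46.2, 9.4]
[-9.8, 0.0, 0.0, 0.4, 43.9, 17.2]
[-9.8, 0.0, 0.0, 0.4, 40.3, 24.4]
[-9.8, 0.0, 0.0, 0.5, 35.6, 30.9]
[-9.8, 0.0, 0.0, 0.5, 29.8, 36.5]
[-9.8, 0.0, 0.0, 0.5, 23.1, 41.0]
[-9.8, 0.0, 0.0, 0.5, 15.8, 44.4]
[-9.8, 0.0, 0.0, 0.5, 8.0, 46.4]
-- 9 [-88.2   0.    0.2] 424.1
```

View pics/w9.png

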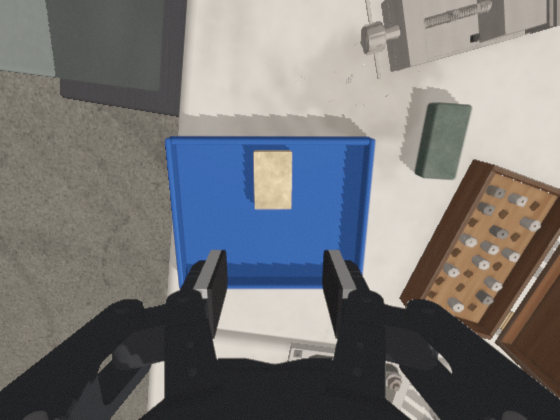

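Request:
carry_out --pt "-9.8 0 0 0 47.1 1.4 55" --pt "-9.8 0 0 0 46.2 9.4 55" --pt "-9.8 0 0 0 43.9 17.2 55" --pt "-9.8 0 0 0 40.3 24.4 55" --pt "-9.8 0 0 0 35.6 30.9 55" --pt "-9.8 0 0 0 29.8 36.5 55" --pt "-9.8 0 0 0 23.1 41 55" --pt "-9.8 0 0 0 15.8 44.4 55" --pt "-9.8 0 0 0 8 46.4 55" --pt "0 0 0 0 0 0 55" --pt "0 0 0 0 0 0 55"

```text
time: 17.73
ee_pos: [0.3817, 0.2377, 0.1316]
tcp_rot: [121.9, 89.9, -140.8]
wrist_force: [-0.1, -0.0, -0.6]
opening: 0.0468
```

Run:
```python
from h import *
shot('wrist','w10'); o=sensors.get_obs(); print(o['ee_pos'],o['opening'])
plan([(nest(.057,180,.021),down(97.4),35)])
print(proj('wrist',[nest(.07,180,.034),nest(.034,180,.034)]))
```

```text
[0.38202203 0.23738696 0.13197729] 0.04727001911200706
[-0.0, -0.0, -0.0, 27.7, -0.3, 0.1]
[-0.0, -0.0, -0.0, 27.7, -0.3, 0.1]
[-0.0, -0.0, -0.0, 27.7, -0.3, 0.1]
[-0.0, -0.0, -0.0, 27.7, -0.3, 0.1]
-- 4 [-0.1 -0.1 -0.1] 111.0
[[275.33744216 189.37306158]
 [275.38518821 232.34241021]]
```

View pics/w10.png

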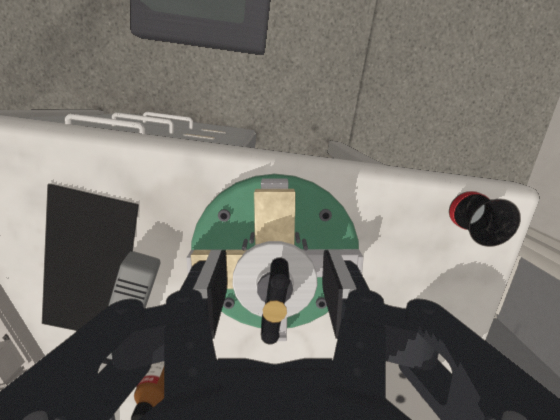

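Request:
carry_out --pt "0 0 0 33 -0.4 0 55" --pt "0 0 0 33 -0.4 0 55" --pt "0 0 0 33 -0.4 0 55" --pt "0 0 0 12 0 0 55" --pt "0 0 0 0 0 0 55" --pt "0 0 0 0 0 0 10" --pt "0 0 0 0 0 0 10" --pt "0 0 0 0 0 0 10" --pt "0 0 0 0 0 0 10"

```text
time: 18.9
ee_pos: [0.3843, 0.2387, 0.0235]
tcp_rot: [-76.0, 89.9, 21.4]
wrist_force: [-0.0, -2.7, 6.3]
opening: 0.0305
```

Run:
```python
from h import *
o=sensors.get_obs(); print(o['ee_pos'],o['opening'],o['wrist_force'])
```

```text
[0.38434877 0.23873499 0.0235129 ] 0.030467225661693645 [-0.01119471 -2.68715013  6.332315  ]
```

Request:
carry_out --pt "0 0 0 -3.5 0 0 10" --pt "0 0 0 -3.5 0 0 10" --pt "0 0 0 0 0 0 10" --pt "0 0 0 0 10 0 10" --pt "0 0 0 0 10 0 10" --pt "0 0 0 0 8 0 10" --pt "0 0 0 0 0 0 10"

```text
time: 19.77
ee_pos: [0.3551, 0.2348, 0.029]
tcp_rot: [-61.0, 90.0, 36.3]
wrist_force: [-0.1, -0.3, -1.1]
opening: 0.0299
```

Run:
```python
from h import *
shot('wrist','w11'); o=sensors.get_obs(); print(o['ee_pos'],o['opening'],o['wrist_force'])
p=o['ee_pos']
plan([([p[0],p[1],.15],down(97.4),45),(tray(-45,-18,.15),down(9.2),58)])
```

```text
[0.35555924 0.23493589 0.02904581] 0.030223178983176183 [ 0.69957649 -0.28032813 -0.63365177]
[-0.0, 0.0, 0.0, -40.3, -0.0, 0.0]
[-0.0, 0.0, 0.0, -40.3, -0.0, 0.0]
[-0.0, 0.0, 0.0, -40.3, -0.0, 0.0]
-- 3 [-0.  0.  0.] 121.0
[9.8, 0.0, 0.0, 0.0, 1.9, -51.3]
[9.8, 0.0, 0.0, 0.0, -6.8, -50.9]
[9.8, 0.0, 0.0, 0.0, -15.4, -49.0]
[9.8, 0.0, 0.0, 0.0, -23.5, -45.7]
[9.8, 0.0, 0.0, 0.0, -31.0, -41.0]
[9.8, 0.0, 0.0, 0.0, -37.5, -35.1]
[9.8, 0.0, 0.0, 0.0, -42.9, -28.2]
[9.8, 0.0, 0.0, 0.0, -47.1, -20.5]
[9.8, 0.0, 0.0, 0.0, -49.9, -12.2]
-- 9 [88.2  0.   0. ] 462.3
```

View pics/w11.png

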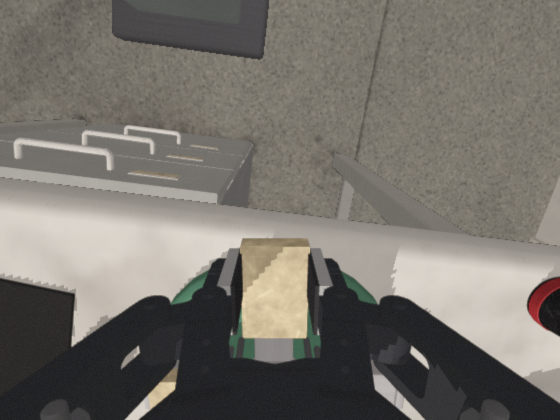

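Request:
carry_out --pt "0 0 0 -40 0 0 10" --pt "0 0 0 -40 0 0 10" --pt "0 0 0 -40 0 0 10" --pt "9.8 0 0 0 1.9 -51.3 10" --pt "9.8 0 0 0 -6.8 -50.9 10" --pt "9.8 0 0 0 -15.4 -49 10" --pt "9.8 0 0 0 -23.5 -45.7 10" --pt "9.8 0 0 0 -31 -41 10" --pt "9.8 0 0 0 -37.5 -35.1 10" --pt "9.8 0 0 0 -42.9 -28.2 10" --pt "9.8 0 0 0 -47.1 -20.5 10" --pt "9.8 0 0 0 -49.9 -12.2 10"

```text
time: 21.32
ee_pos: [0.3978, -0.2277, 0.149]
tcp_rot: [-35.7, 90.0, -26.9]
wrist_force: [1.4, 0.3, -1.5]
opening: 0.0305
```

Request:
carry_out --pt "0 0 0 0 0 0 10" --pt "0 0 0 0 0 0 10"

```text
time: 21.58
ee_pos: [0.3976, -0.2255, 0.1487]
tcp_rot: [124.8, 90.0, 134.0]
wrist_force: [0.2, 0.2, -1.4]
opening: 0.0303
```

Run:
```python
from h import *
shot('wrist','w12');o=sensors.get_obs(); print(o['ee_pos'],o['opening'],o['wrist_force'])
plan([(tray(-45,-18,.004),down(9.2),40)])
```

```text
[ 0.39770945 -0.22503963  0.14883755] 0.03014948631331106 [ 0.19093281 -0.29764957 -1.82564069]
[0.0, -0.0, -0.0, 36.2, -0.1, 0.0]
[0.0, -0.0, -0.0, 36.2, -0.1, 0.0]
[0.0, -0.0, -0.0, 36.2, -0.1, 0.0]
[0.0, -0.0, -0.0, 36.2, -0.1, 0.0]
-- 4 [ 0. -0. -0.] 144.8
```

View pics/w12.png

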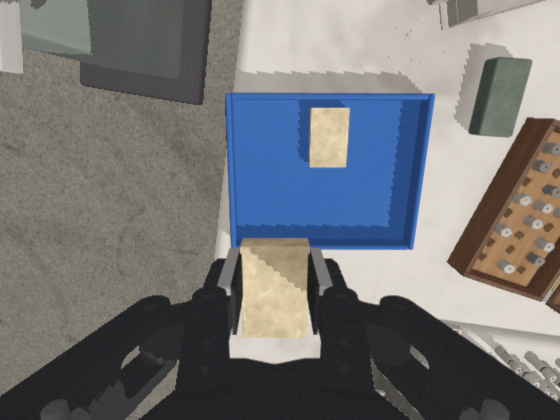

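Request:
carry_out --pt "0 0 0 36 0 2 10" --pt "0 0 0 36 0 2 10" --pt "0 0 0 36 0 1 10" --pt "0 0 0 25 0 0 10" --pt "0 0 0 11 0 0 10" --pt "0 0 0 0 0 0 10" --pt "0 0 0 0 0 0 10"

```text
time: 22.5
ee_pos: [0.4033, -0.2245, 0.0057]
tcp_rot: [-36.6, 89.9, -27.4]
wrist_force: [0.6, -0.1, -1.7]
opening: 0.0302
```

Run:
```python
from h import *
o=sensors.get_obs(); print(o['ee_pos'],o['opening'],o['wrist_force'])
```

```text
[ 0.40326669 -0.22450204  0.00566559] 0.030223205018149117 [ 0.55945583 -0.09807981 -1.67261151]
```

Request:
carry_out --pt "0 0 0 1.2 0 0 10" --pt "0 0 0 0 0 0 10" --pt "0 0 0 0 0 0 46" --pt "0 0 0 0 0 0 46" --pt "0 0 0 0 0 0 46" --pt "0 0 0 -30 0 0 46" --pt "0 0 0 -50 0 0 55" --pt "0 0 0 -50 0 0 55" --pt "0 0 0 0 0 0 55"

```text
time: 23.62
ee_pos: [0.4043, -0.2257, 0.1376]
tcp_rot: [-38.6, 89.6, -29.4]
wrist_force: [0.7, 0.2, -0.1]
opening: 0.047
```

Run:
```python
from h import *
shot('wrist','w13'); shot('top','t13',(120,100,460,300),2.2)
plan([(nest(.057,-90,.13),down(7.4),58)])
```

```text
[0.2, 0.0, 0.0, 0.4, 50.2, 13.7]
[0.2, 0.0, 0.0, 0.4, 50.2, 13.5]
[0.2, 0.0, 0.0, 0.4, 50.3, 13.3]
[0.2, 0.0, 0.0, 0.4, 50.3, 13.1]
[0.2, 0.0, 0.0, 0.4, 50.4, 12.9]
[0.2, 0.0, 0.0, 0.4, 50.4, 12.7]
[0.2, 0.0, 0.0, 0.4, 50.5, 12.5]
[0.2, 0.0, 0.0, 0.4, 50.5, 12.3]
-- 8 [1.8 0.  0. ] 415.9
```

View pics/w13.png

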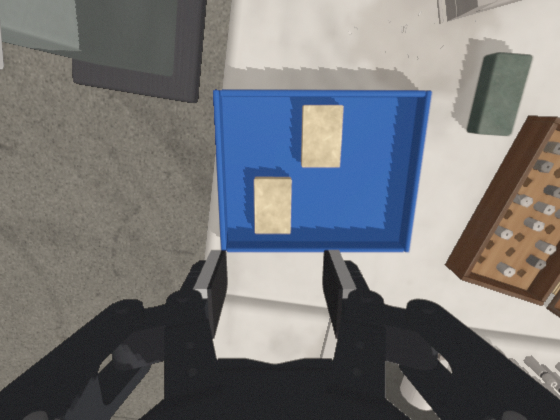

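View pics/t13.png

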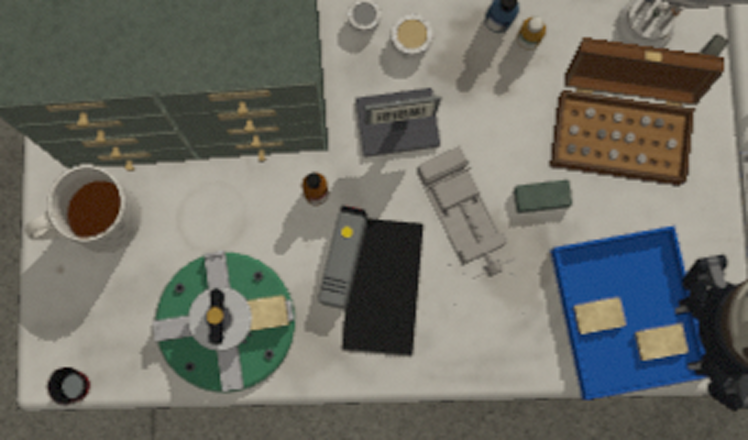

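Request:
carry_out --pt "0.2 0 0 0 50.2 13.7 55" --pt "0.2 0 0 0 50.2 13.5 55" --pt "0.2 0 0 0 50.3 13.3 55" --pt "0.2 0 0 0 50.3 13.1 55" --pt "0.2 0 0 0 50.4 12.9 55" --pt "0.2 0 0 0 50.4 12.7 55" --pt "0.2 0 0 0 50.5 12.5 55" --pt "0.2 0 0 0 50.5 12.3 55" --pt "0 0 0 0 0 0 55" --pt "0 0 0 0 0 0 55"

```text
time: 24.98
ee_pos: [0.4456, 0.1886, 0.1323]
tcp_rot: [-159.8, 89.9, -152.2]
wrist_force: [0.1, -1.4, -0.5]
opening: 0.047
```

Run:
```python
from h import *
shot('wrist','w14'); o=sensors.get_obs(); print(o['ee_pos'],o['opening'])
plan([(nest(.057,-90,.021),down(7.4),35)])
print(proj('wrist',[nest(.07,-90,.034),nest(.034,-90,.034)]))
```

```text
[0.44579378 0.18817027 0.1326337 ] 0.04677956716461479
[0.0, -0.0, 0.0, 27.9, 0.1, 0.3]
[0.0, -0.0, 0.0, 27.9, 0.1, 0.3]
[0.0, -0.0, 0.0, 27.9, 0.1, 0.3]
[0.0, -0.0, 0.0, 27.9, 0.1, 0.3]
-- 4 [ 0.1 -0.1  0. ] 111.6
[[273.83583013 220.2739991 ]
 [273.94540941 176.40185261]]
```

View pics/w14.png

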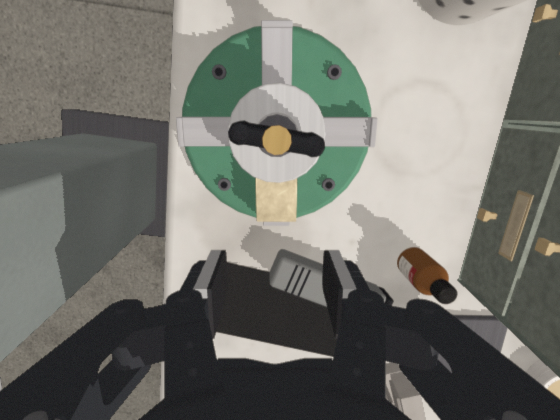

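Run:
```python
from h import *
T=np.load('pics/w14_T.npy')
P=unproj('wrist',[(283,250),(271,280),(256,222),(297,221)],[.028,.028,.034,.034],T); print(P)
a=np.radians(NH-90); u=np.array([np.cos(a),np.sin(a)]); n=np.array([-u[1],u[0]])
for p in P: print((p[:2]-C)@u,(p[:2]-C)@n)
```

```text
[[0.45977103 0.14862331 0.028     ]
 [0.45339699 0.11873915 0.028     ]
 [0.43419557 0.17294261 0.034     ]
 [0.46681015 0.17820424 0.034     ]]
0.09838314332061333 0.007663547299519322
0.12719745271083052 -0.0025063520966762697
0.07097238463036867 -0.01456668815389221
0.06995519416989815 0.018453930891677957
```

Request:
carry_out --pt "0 0 0 33 0 1 55" --pt "0 0 0 33 0 1 55" --pt "0 0 0 33 0 0.5 55" --pt "0 0 0 12.5 0 0 55" --pt "0 0 0 0 0 0 55" --pt "0 0 0 0 0 0 10" --pt "0 0 0 0 0 0 10" --pt "0 0 0 0 0 0 10" --pt "0 0 0 0 0 0 10"

```text
time: 26.15
ee_pos: [0.449, 0.1891, 0.0239]
tcp_rot: [-14.3, 89.9, -6.7]
wrist_force: [-4.0, -2.7, 4.8]
opening: 0.0303
```

Run:
```python
from h import *
shot('wrist','w15'); o=sensors.get_obs(); print(o['ee_pos'],o['opening'],o['wrist_force'])
```

```text
[0.44906571 0.18913572 0.02391515] 0.029940243051011492 [-4.31610922 -3.42021985  5.10023117]
```

View pics/w15.png

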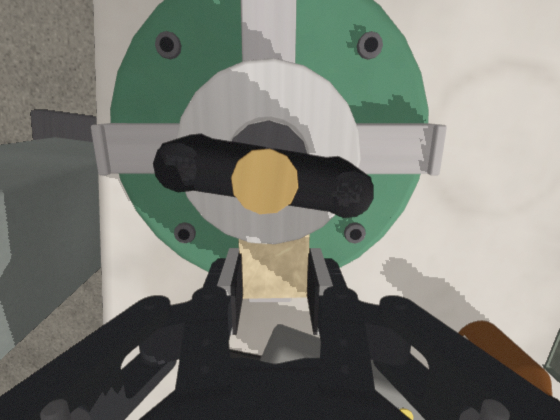

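Request:
carry_out --pt "0 0 0 -4 0 0 10" --pt "0 0 0 -4 0 0 10" --pt "0 0 0 0 0 0 10" --pt "0 0 0 0 -8 0 10" --pt "0 0 0 0 -8 0 10" --pt "0 0 0 0 -6 0 10" --pt "0 0 0 0 0 0 10" --pt "0 0 0 0 0 0 10"

```text
time: 27.2
ee_pos: [0.4517, 0.1675, 0.0302]
tcp_rot: [98.5, 90.0, 106.1]
wrist_force: [-0.1, 0.5, -0.8]
opening: 0.0304
```

Run:
```python
from h import *
shot('wrist','w16'); o=sensors.get_obs(); print(o['ee_pos'],o['opening'],o['wrist_force'])
p=o['ee_pos']
plan([([p[0],p[1],.15],down(9.2),45),(tray(40,-42,.15),down(9.2),58)])
```

```text
[0.45170195 0.16754957 0.03017474] 0.030542957967274027 [-0.81601968 -0.10991357 -1.95262166]
[-0.5, 0.0, -0.0, -39.9, 0.0, 0.0]
[-0.5, 0.0, -0.0, -39.9, 0.0, 0.0]
[-0.5, 0.0, -0.0, -39.9, 0.0, 0.0]
-- 3 [-1.6  0.  -0. ] 119.8
[0.0, 0.0, 0.0, 0.0, -57.6, -4.4]
[0.0, 0.0, 0.0, 0.0, -57.6, -4.4]
[0.0, 0.0, 0.0, 0.0, -57.6, -4.4]
[0.0, 0.0, 0.0, 0.0, -57.6, -4.4]
[0.0, 0.0, 0.0, 0.0, -57.6, -4.4]
[0.0, 0.0, 0.0, 0.0, -57.6, -4.4]
[0.0, 0.0, 0.0, 0.0, -57.6, -4.4]
-- 7 [0. 0. 0.] 404.5
```

View pics/w16.png

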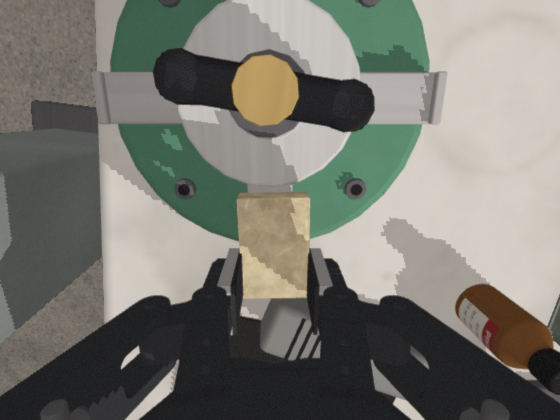

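Request:
carry_out --pt "-0.5 0 0 -40 0 0 10" --pt "-0.5 0 0 -40 0 0 10" --pt "-0.5 0 0 -40 0 0 10" --pt "0 0 0 0 -57.6 -4.4 10" --pt "0 0 0 0 -57.6 -4.4 10" --pt "0 0 0 0 -57.6 -4.4 10" --pt "0 0 0 0 -57.6 -4.4 10" --pt "0 0 0 0 -57.6 -4.4 10" --pt "0 0 0 0 -57.6 -4.4 10" --pt "0 0 0 0 -57.6 -4.4 10" --pt "0 0 0 0 0 0 10" --pt "0 0 0 0 0 0 10"

```text
time: 28.75
ee_pos: [0.4846, -0.2353, 0.1499]
tcp_rot: [126.8, 90.0, 135.8]
wrist_force: [-1.2, -0.0, -1.7]
opening: 0.0301
```

Run:
```python
from h import *
shot('wrist','w17');o=sensors.get_obs(); print(o['ee_pos'],o['opening'],o['wrist_force'])
plan([(tray(40,-42,.004),down(9.2),40)])
```

```text
[ 0.48475106 -0.23479563  0.15008486] 0.030329854272351377 [ 0.22949529 -0.63717052 -0.96914494]
[-0.0, -0.0, -0.0, 36.5, -0.2, 0.2]
[-0.0, -0.0, -0.0, 36.5, -0.2, 0.2]
[-0.0, -0.0, -0.0, 36.5, -0.2, 0.2]
[-0.0, -0.0, -0.0, 36.5, -0.2, 0.2]
-- 4 [-0.1 -0.  -0. ] 146.1
```

View pics/w17.png

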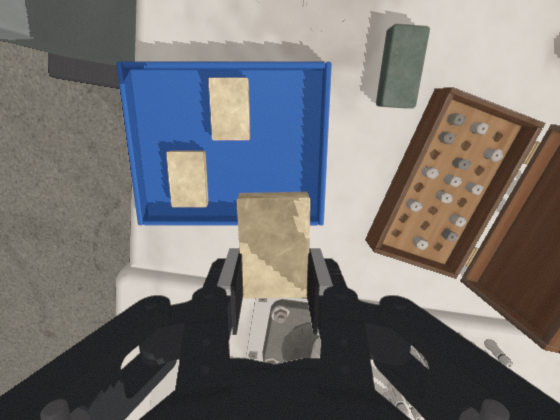

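Request:
carry_out --pt "0 0 0 36 0 0 10" --pt "0 0 0 36 0 0 10" --pt "0 0 0 36 -1 0 10" --pt "0 0 0 25 0 0 10" --pt "0 0 0 11 0 0 10" --pt "0 0 0 1 0 0 10" --pt "0 0 0 0 0 0 10"

```text
time: 29.68
ee_pos: [0.4854, -0.2362, 0.006]
tcp_rot: [-34.6, 89.9, -25.5]
wrist_force: [0.1, 0.9, -1.3]
opening: 0.0306
```

Run:
```python
from h import *
o=sensors.get_obs(); print(o['ee_pos'],o['opening'],o['wrist_force'])
```

```text
[ 0.48544695 -0.23623052  0.00602572] 0.03058891605055225 [ 0.08262525  0.87365152 -1.27468532]
```

Then take the arm away and look for the scanner.

Request:
carry_out --pt "0 0 0 1.2 0 0 10" --pt "0 0 0 0 0 0 10" --pt "0 0 0 0 0 0 46" --pt "0 0 0 0 0 0 46" --pt "0 0 0 0 0 0 46" --pt "0 0 0 -30 0 0 46" --pt "0 0 0 -50 0 0 55" --pt "0 0 0 -50 0 0 55" --pt "0 0 0 -50 0 0 55" --pt "0 0 0 0 0 0 60"

```text
time: 30.92
ee_pos: [0.4864, -0.2373, 0.1882]
tcp_rot: [-35.2, 89.6, -26.1]
wrist_force: [-0.2, 1.0, -0.3]
opening: 0.0511
```

Run:
```python
from h import *
shot('wrist','w18'); shot('top','t18',(240,130,400,290),3.7)
```

```text
(no output)
```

View pics/w18.png

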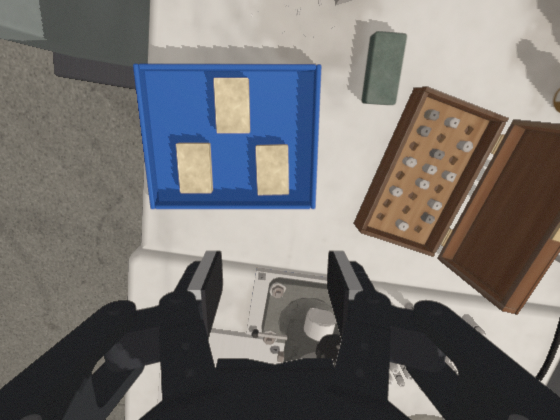

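View pics/t18.png

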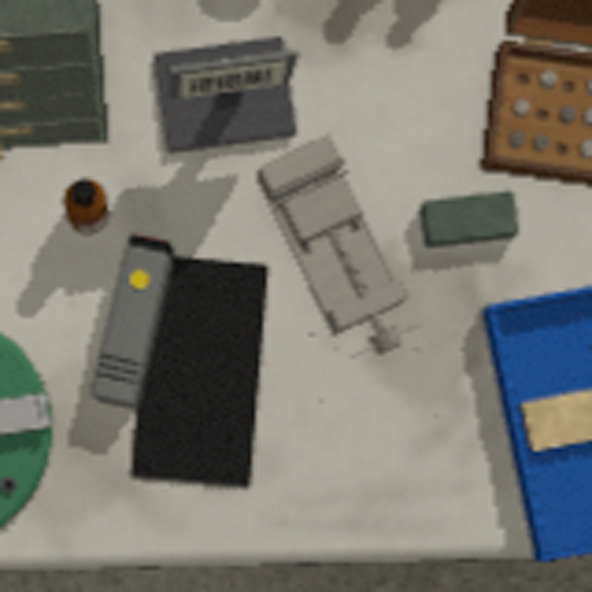

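Run:
```python
from h import *
f=lambda p:np.array([(240+(x+.5)/3.7-.5,130+(y+.5)/3.7-.5) for x,y in p])
s=unproj('top',f([(132,237),(172,243),(135,406),(93,398)]),.029); print(s,s.mean(0)); d=s[:2].mean(0)-s[2:].mean(0); print(np.degrees(np.arctan2(d[1],d[0])),np.linalg.norm(d))
plan([([s.mean(0)[0],s.mean(0)[1],.18],down(77),55)])
```

```text
[[0.55914049 0.11205017 0.029     ]
 [0.55452231 0.08584033 0.029     ]
 [0.44785059 0.11242637 0.029     ]
 [0.45365196 0.13953336 0.029     ]] [0.50379134 0.11246256 0.029     ]
-14.297530592182815 0.10947083611337124
[-9.7, 0.0, 0.0, 0.5, 48.8, 10.5]
[-9.7, 0.0, 0.0, 0.5, 46.4, 18.6]
[-9.7, 0.0, 0.0, 0.5, 42.6, 26.1]
[-9.7, 0.0, 0.0, 0.5, 37.5, 32.9]
[-9.7, 0.0, 0.0, 0.5, 31.5, 38.8]
[-9.7, 0.0, 0.0, 0.5, 24.5, 43.5]
[-9.7, 0.0, 0.0, 0.5, 16.8, 47.0]
-- 7 [-67.9   0.    0. ] 349.6
```

Request:
carry_out --pt "-9.7 0 0 0 48.8 10.5 65" --pt "-9.7 0 0 0 46.4 18.6 65" --pt "-9.7 0 0 0 42.6 26.1 65" --pt "-9.7 0 0 0 37.5 32.9 65" --pt "-9.7 0 0 0 31.5 38.8 65" --pt "-9.7 0 0 0 24.5 43.5 65" --pt "-9.7 0 0 0 16.8 47 65" --pt "0 0 0 0 0 0 65" --pt "0 0 0 0 0 0 65"

```text
time: 32.15
ee_pos: [0.5031, 0.1123, 0.1826]
tcp_rot: [121.8, 89.9, -161.3]
wrist_force: [-0.2, -0.1, 0.9]
opening: 0.0561
```

Run:
```python
from h import *
shot('wrist','w19'); o=sensors.get_obs(); print(o['ee_pos'],o['opening'])
```

```text
[0.50323379 0.1118833  0.18293475] 0.05578791165825001
```

View pics/w19.png

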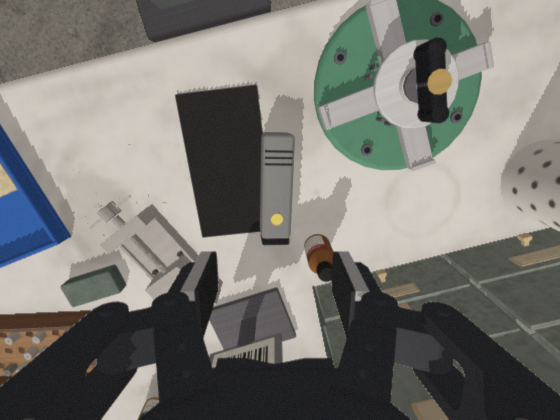

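Run:
```python
from h import *
T=np.load('pics/w19_T.npy'); im=cv2.imread('pics/w19_raw.png')[75:260,165:350]
cv2.imwrite('pics/w19z.png',cv2.resize(im,None,fx=3.2,fy=3.2,interpolation=cv2.INTER_CUBIC))
im=cv2.imread('pics/w19_raw.png')[270:420,180:330]
cv2.imwrite('pics/w19y.png',cv2.resize(im,None,fx=3.2,fy=3.2,interpolation=cv2.INTER_CUBIC))
```

```text
(no output)
```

View pics/w19z.png

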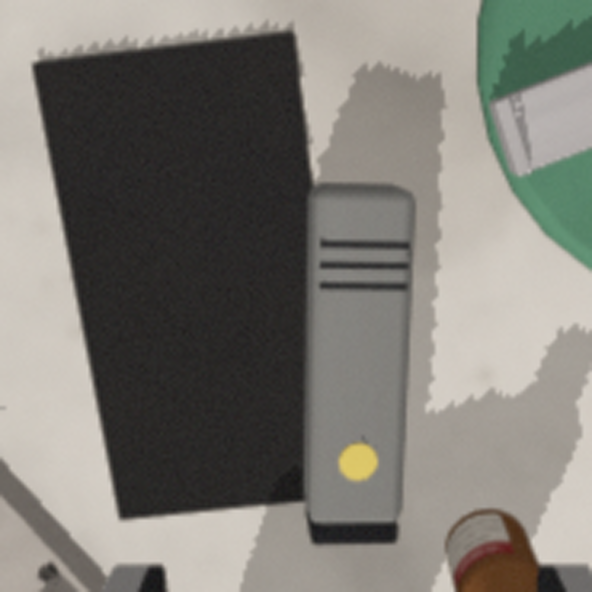

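View pics/w19y.png

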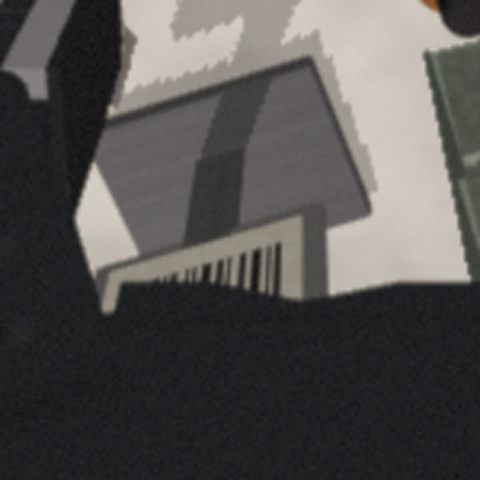

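Run:
```python
from h import *
T=np.load('pics/w19_T.npy')
f=lambda p:np.array([(165+(x+.5)/3.2-.5,75+(y+.5)/3.2-.5) for x,y in p])
s=unproj('wrist',f([(312,186),(412,190),(306,522),(400,522)]),.030,T); n=s[:2].mean(0);r=s[2:].mean(0); d=r-n; print(s,n,r,np.linalg.norm(d),np.degrees(np.arctan2(d[1],d[0])))
h=d/np.linalg.norm(d); print('centre',n+h*.0555, r-h*.0)
m=unproj('wrist',f([(37,64),(294,32),(120,518)]),.003,T); print('mat',m,(m[1]+m[2])/2, np.linalg.norm(m[1]-m[0]),np.linalg.norm(m[2]-m[0]))
e=m[2]-m[0]; print('mat head',np.degrees(np.arctan2(e[1],e[0])))
b=unproj('wrist',[(322,262)],.06,T);print('bottle',b)
g=lambda p:np.array([(180+(x+.5)/3.2-.5,270+(y+.5)/3.2-.5) for x,y in p])
l=unproj('wrist',g([(110,270),(302,210)]),.111,T); print('plate top',l)
```

```text
[[0.45065232 0.11315387 0.03      ]
 [0.45814489 0.1405854  0.03      ]
 [0.55032047 0.08694171 0.03      ]
 [0.556954   0.11565308 0.03      ]] [0.45439861 0.12686964 0.03      ] [0.55363723 0.10129739 0.03      ] 0.10248045796193993 -14.449870223991985
centre [0.50814294 0.11302056 0.03      ] [0.55363723 0.10129739 0.03      ]
mat [[0.39897388 0.03981011 0.003     ]
 [0.40764106 0.11705616 0.003     ]
 [0.54537472 0.02145457 0.003     ]] [0.47650789 0.06925537 0.003     ] 0.07773077507497095 0.14754704939469404
mat head -7.1463750951843155
bottle [[0.57458248 0.1410084  0.06      ]]
plate top [[0.60960847 0.0369029  0.111     ]
 [0.6027406  0.08915956 0.111     ]]
```

Run:
```python
from h import *
T=np.load('pics/w19_T.npy')
g=lambda p:np.array([(180+(x+.5)/3.2-.5,270+(y+.5)/3.2-.5) for x,y in p])
l=unproj('wrist',g([(110,270),(302,210)]),.049,T); print('plate bottom',l)
f=lambda p:np.array([(240+(x+.5)/3.7-.5,130+(y+.5)/3.7-.5) for x,y in p])
print(unproj('top',f([(172,58),(295,52)]),.111),unproj('top',f([(178,98),(285,84)]),.055))
plan([([.506,.113,.009],down(75.6),40)])
```

```text
plate bottom [[0.66099869 0.01012178 0.049     ]
 [0.65214    0.07752626 0.049     ]]
[[0.65580666 0.08418596 0.111     ]
 [0.65783506 0.00805999 0.111     ]] [[0.64552441 0.07996508 0.055     ]
 [0.65326778 0.01008229 0.055     ]]
[0.3, -0.0, -0.0, 34.8, -0.5, 0.4]
[0.3, -0.0, -0.0, 34.8, -0.5, 0.4]
[0.3, -0.0, -0.0, 34.8, -0.5, 0.4]
[0.3, -0.0, -0.0, 34.8, -0.5, 0.4]
[0.3, -0.0, -0.0, 34.8, -0.5, 0.4]
-- 5 [ 1.3 -0.1 -0.1] 174.0
```

Request:
carry_out --pt "0.4 0 0 40 -0.8 0.5 60" --pt "0.4 0 0 40 -0.8 0.5 60" --pt "0.4 0 0 40 -0.8 0.5 60" --pt "0 0 0 30 0 0.5 60" --pt "0 0 0 15 0 0 60" --pt "0 0 0 8 0 0 60" --pt "0 0 0 0 0 0 60"

```text
time: 33.08
ee_pos: [0.5067, 0.1136, 0.0113]
tcp_rot: [-67.6, 90.0, 8.1]
wrist_force: [-0.1, 0.6, -0.6]
opening: 0.0511
```

Run:
```python
from h import *
shot('wrist','w20'); o=sensors.get_obs(); print(o['ee_pos'],o['opening'],o['wrist_force'])
```

```text
[0.5069688  0.11382993 0.01185948] 0.05094283647836692 [0.00257611 0.65020152 0.05273133]
```

View pics/w20.png

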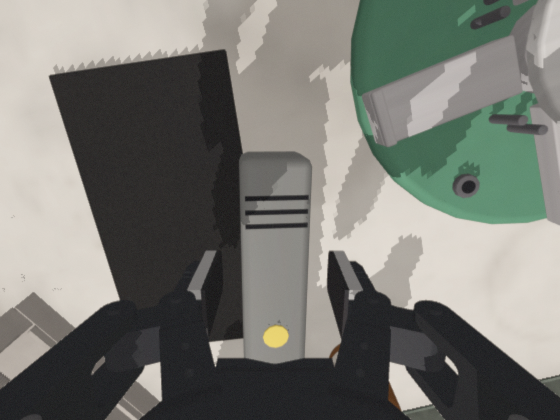

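Request:
carry_out --pt "0 0 0 2 0 0 60" --pt "0 0 0 0 0 0 10" --pt "0 0 0 0 0 0 10" --pt "0 0 0 0 0 0 10" --pt "0 0 0 0 0 0 10" --pt "0 0 0 0 0 0 10" --squeeze 60

```text
time: 33.88
ee_pos: [0.5069, 0.1142, 0.0099]
tcp_rot: [-55.5, 89.9, 20.3]
wrist_force: [-0.7, 0.2, 6.4]
opening: 0.0296
```

Request:
carry_out --pt "0 0 0 -15 0 0 10" --pt "0 0 0 -25 0 0 10" --pt "0 0 0 -30 0 0 10" --pt "0 0 0 -30 0 0 10" --pt "0 0 0 0 0 0 10" --pt "0 0 0 0 0 0 10"

```text
time: 34.62
ee_pos: [0.5062, 0.1138, 0.1084]
tcp_rot: [121.2, 90.0, -163.1]
wrist_force: [-1.1, 0.6, -2.1]
opening: 0.0293
```

Run:
```python
from h import *
shot('wrist','w21'); shot('side','s21',(180,150,420,330),3);o=sensors.get_obs(); print(o['ee_pos'],o['opening'],o['wrist_force'])
```

```text
[0.50580286 0.11379756 0.1077735 ] 0.02913976083194259 [ 0.08574184  0.09201626 -1.39945651]
```

View pics/w21.png

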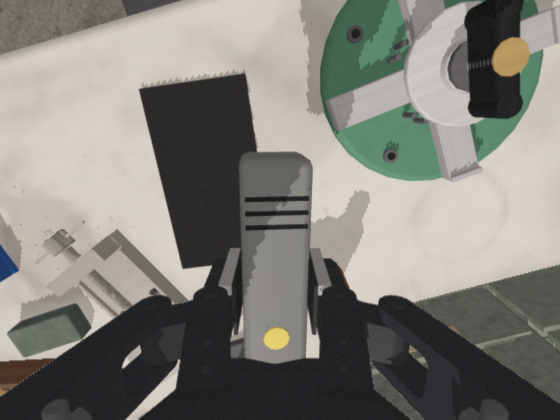

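View pics/s21.png

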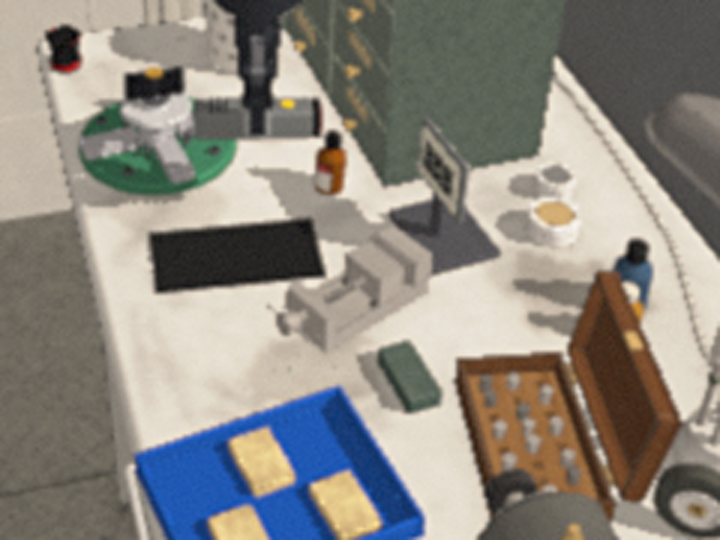

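```bash
python3 - <<'E'
from h import *
T=np.load('pics/w21_T.npy'); z=T[2,3]
p=unproj('wrist',[(275,155),(276.5,338),(242,155),(309,155)],z+.021,T)
Ti=np.linalg.inv(T)
for q in p: print((Ti@np.r_[q,1])[:3]*1000)
# side image measures: near/far corners of top face
f=lambda x,y:(180+(x+.5)/3-.5,150+(y+.5)/3-.5)
# project expected scanner ends in tool frame onto side
for oy in (-.0555,.0,.0555):
    print(oy, [ (proj('side',(T@np.r_[-.007,oy,.015*s,1])[:3])[0]-[180,150])*3 for s in(1,-1)])
E
sed -n 1,5p /dev/null
```

```text
[-20.96654538  55.67145807   0.56289341]
[-21.01744994 -28.03633603   1.34127123]
[-20.96194969  55.6631096  -12.01716427]
[-20.97127989  55.68005874  13.52298134]
-0.0555 [array([316.30247358, 106.72288588]), array([317.77560918, 126.90269927])]
0.0 [array([253.12203934, 106.87548203]), array([253.27898543, 127.08159948])]
0.0555 [array([189.79962574, 107.02842109]), array([188.63439786, 127.26091011])]
```

Run:
```python
from h import *
a=cv2.imread('pics/s21_raw.png')[180:240,305:350]
b=cv2.imread('pics/t18_raw.png')[135:175,278:325]
a=cv2.resize(a,(450,600),interpolation=cv2.INTER_CUBIC)
cv2.imwrite('pics/lz1.png',a)
cv2.imwrite('pics/lz2.png',cv2.resize(b,None,fx=12,fy=12,interpolation=cv2.INTER_CUBIC))
```

```text
(no output)
```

View pics/lz1.png

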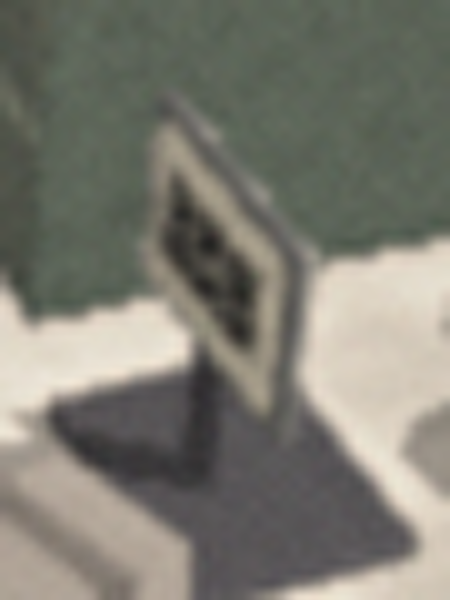

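View pics/lz2.png

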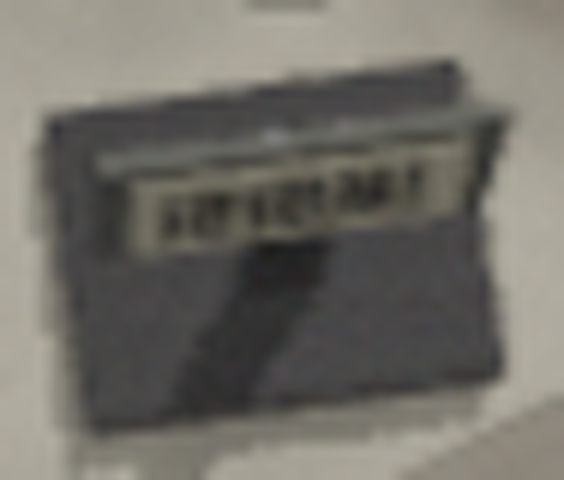

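Run:
```python
from h import *
from scipy.optimize import least_squares
s=np.array([(165,125),(287,265),(269,412),(153,250)])/10-.45+[305,180]
t=np.array([(130,180),(473,135),(465,205),(137,256)])/12-.46+[278,135]
def pts(p):
    x,y,h=p; u=np.array([-np.sin(h),np.cos(h)])
    return np.array([[x+u[0]*a,y+u[1]*a,z] for a,z in((.033,.105),(-.033,.105),(-.033,.055),(.033,.055))])
for w in ((1,1),(0,1),(1,0)):
    r=least_squares(lambda p:np.r_[w[0]*(proj('side',pts(p))-s).ravel(),w[1]*(proj('top',pts(p))-t).ravel()],[.651,.046,.12])
    print(w,r.x[:2],np.degrees(r.x[2]),r.fun.round(1))
```

```text
(1, 1) [0.65290071 0.04543326] 6.970688477132413 [-0.7 -0.2 -0.9  0.2 -0.9  0.7 -0.9  2.3  0.4 -0.6  0.2 -0.9 -0.8 -0.7
 -0.5 -1.1]
(0, 1) [0.6508442  0.04513002] 7.015199111118151 [-0.   0.  -0.   0.  -0.   0.  -0.   0.   0.6  0.2  0.4 -0.1 -0.6  0.1
 -0.4 -0.3]
(1, 0) [0.65619033 0.04788346] 6.74378408271581 [ 0.2 -0.9 -0.1 -0.6 -0.1 -0.1 -0.   1.5 -0.  -0.  -0.  -0.  -0.  -0.
 -0.  -0. ]
```

Run:
```python
from h import *
# vise fixed-jaw rear-left top corner: t18(258,172),(330,138),(343,160); 
f=lambda x,y:(240+(x+.5)/3.7-.5,130+(y+.5)/3.7-.5)
for z in (.03,.04,.05,.06,.07):
    P=unproj('top',[f(258,172),f(330,138)],z); print(z,P[:,:2].round(3).tolist(),((proj('side',P)-[180,150])*3).round(0).tolist())
plan([([.5081,.0277,.108],down(97.0),25),([.5081,.0277,.073],down(97.0),12)])
```

```text
0.03 [[0.601, 0.028], [0.623, -0.021]] [[383.0, 236.0], [426.0, 268.0]]
0.04 [[0.598, 0.029], [0.62, -0.019]] [[381.0, 227.0], [423.0, 259.0]]
0.05 [[0.596, 0.029], [0.618, -0.018]] [[379.0, 218.0], [421.0, 249.0]]
0.06 [[0.594, 0.03], [0.615, -0.017]] [[376.0, 209.0], [419.0, 240.0]]
0.07 [[0.592, 0.031], [0.613, -0.016]] [[374.0, 200.0], [416.0, 231.0]]
[-5.3, -0.0, -0.0, -0.0, -5.9, -20.7]
[-5.3, -0.0, -0.0, -0.0, -3.9, -21.2]
[-5.3, -0.0, -0.0, -0.1, -1.9, -21.4]
[-5.3, -0.0, -0.0, -0.1, 0.1, -21.5]
-- 4 [-21.2  -0.   -0.1] 86.1
[0.0, 0.0, 0.0, 11.7, 0.0, 0.0]
[0.0, 0.0, 0.0, 11.7, 0.0, 0.0]
[0.0, 0.0, 0.0, 11.7, 0.0, 0.0]
-- 3 [0. 0. 0.] 35.0
```

Request:
carry_out --pt "-5.3 0 0 0 -5.9 -20.7 10" --pt "-5.3 0 0 0 -3.9 -21.2 10" --pt "-5.3 0 0 0 -1.9 -21.4 10" --pt "-5.3 0 0 0 0 -21.5 10" --pt "0 0 0 12 0 0 10" --pt "0 0 0 12 0 0 10" --pt "0 0 0 11 0 0 10" --pt "0 0 0 0 0 0 10" --pt "0 0 0 0 0 0 10"

```text
time: 35.85
ee_pos: [0.5089, 0.0282, 0.0742]
tcp_rot: [-105.6, 90.0, -8.6]
wrist_force: [0.3, -0.5, -0.9]
opening: 0.029
```

Run:
```python
from h import *
shot('wrist','w22'); shot('side','s22',(230,160,380,270),5);shot('top','t22',(250,120,370,250),4.5);o=sensors.get_obs(); print(o['ee_pos'],o['opening'],o['wrist_force']); print(pose().round(3))
plan([([.5081,.0277,.073],down(97.0),12)])
```

```text
[0.50906784 0.02803366 0.07447462] 0.029275649080976525 [ 0.05235261  0.23897594 -0.82327847]
[[ 0.001 -0.993 -0.121  0.509]
 [ 0.    -0.121  0.993  0.028]
 [-1.    -0.001 -0.     0.074]
 [ 0.     0.     0.     1.   ]]
[-0.0, -0.0, 0.0, 1.5, 1.0, -0.2]
-- 1 [-0. -0.  0.] 1.8
```

View pics/s22.png

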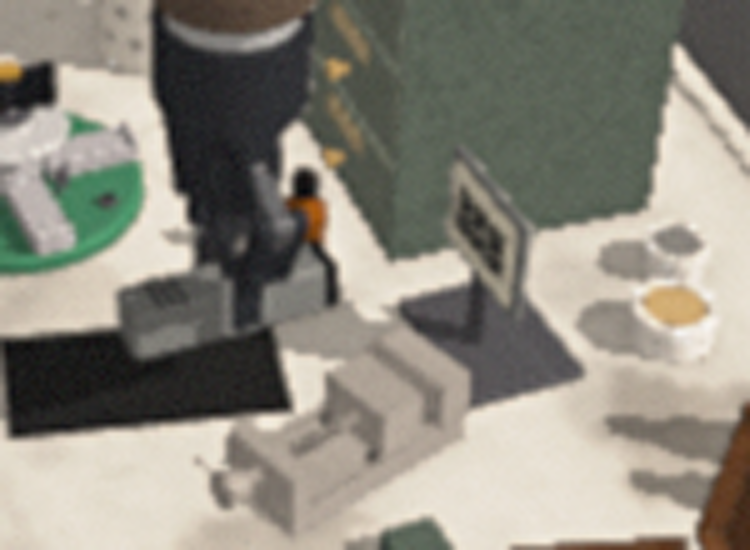

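View pics/t22.png

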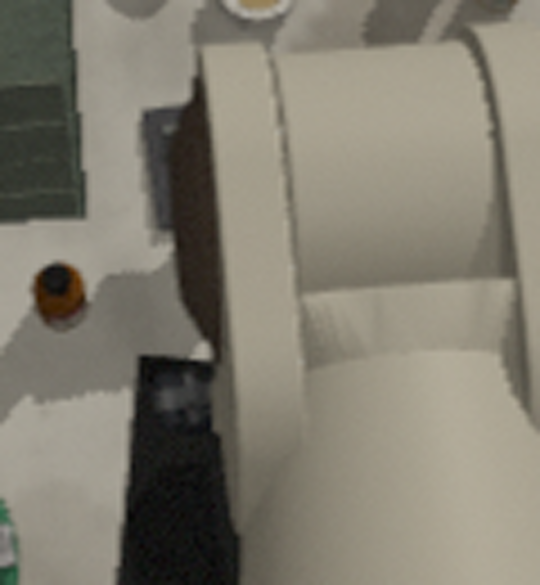

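View pics/w22.png

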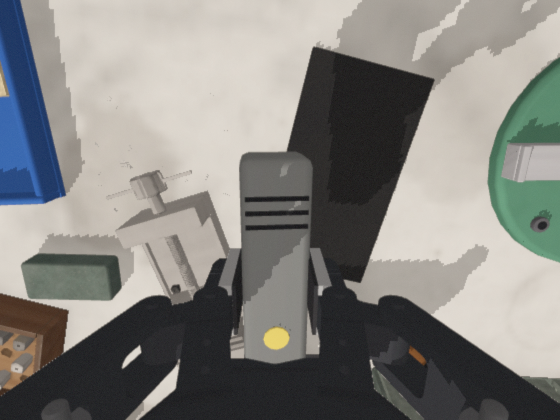

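Run:
```python
from h import *
T=np.load('pics/s22_T.npy')
im=cv2.imread('pics/s22.png')
def P(x,y,z): return tuple(int(v) for v in (proj('side',(T@np.r_[x,y,z,1])[:3])[0]-[230,160])*5+2)
c=[P(-.007+a*.014,-b*.0555,d*.015) for a in(-1,1) for b in (-1,1) for d in (-1,1)]
for i in range(8):
    for j in (1,2,4):
        if i^j>i: cv2.line(im,c[i],c[i^j],(0,0,255),1)
w=P(-.007,-.056,0); e=P(-.007,-.146,0); cv2.line(im,w,e,(0,255,255),1)
cv2.imwrite('pics/s22o.png',im)
```

```text
(no output)
```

View pics/s22o.png

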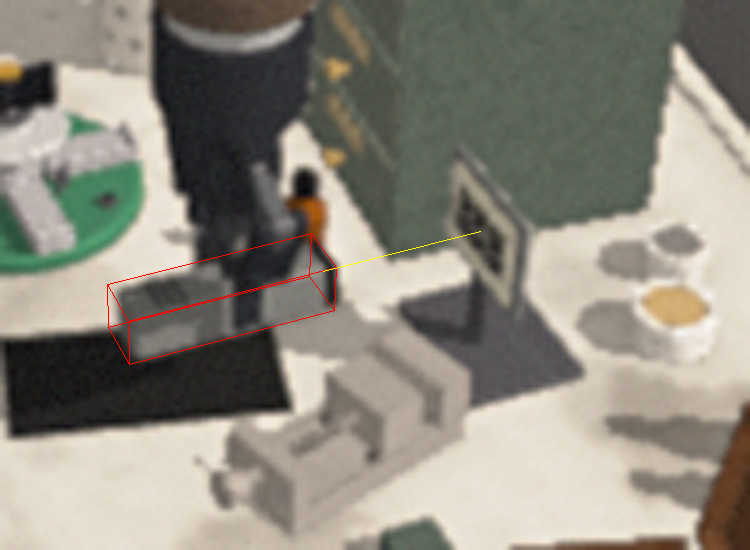

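Request:
carry_out --pt "0 0 0 1 1.5 0 10" --pt "0 0 0 0 0 0 10" --pt "0 0 0 0 0 0 10" --pt "0 0 0 0 0 0 10" --pt "0 0 0 0 0 0 10" --pt "0 0 0 0 0 0 10" --pt "0 0 0 0 0 0 10" --pt "0 0 0 0 0 0 10" --pt "0 0 0 0 0 0 10" --pt "0 0 0 0 0 0 10" --pt "0 0 0 0 0 0 10" --pt "0 0 0 0 0 0 10"

```text
time: 37.5
ee_pos: [0.5073, 0.0277, 0.073]
tcp_rot: [93.3, 90.0, -169.8]
wrist_force: [0.0, 0.7, -0.6]
opening: 0.0295
```

Request:
carry_out --pt "0 0 0 0 0 0 10" --pt "0 0 0 0 0 0 10" --pt "0 0 0 0 0 0 10" --pt "0 0 0 0 0 0 10" --pt "0 0 0 0 0 0 10" --pt "0 0 0 0 0 0 10" --pt "0 0 0 0 0 0 10" --pt "0 0 0 0 0 0 10" --pt "0 0 0 0 0 0 10" --pt "0 0 0 0 0 0 10" --pt "0 0 0 0 0 0 10" --pt "0 0 0 0 0 0 10"

```text
time: 39.0
ee_pos: [0.5073, 0.0277, 0.073]
tcp_rot: [129.7, 90.0, -133.3]
wrist_force: [-0.1, 0.2, -1.7]
opening: 0.0294
```

Run:
```python
from h import *
shot('wrist','w23'); shot('side','s23',(230,160,380,270),5);o=sensors.get_obs(); print(o['ee_pos'],o['opening'],o['wrist_force'])
T=np.load('pics/s23_T.npy')
im=cv2.imread('pics/s23.png')
def P(x,y,z): return tuple(int(v) for v in (proj('side',(T@np.r_[x,y,z,1])[:3])[0]-[230,160])*5+2)
c=[P(-.007+a*.014,-b*.0555,d*.015) for a in(-1,1) for b in (-1,1) for d in (-1,1)]
for i in range(8):
    for j in (1,2,4):
        if i^j>i: cv2.line(im,c[i],c[i^j],(0,0,255),1)
cv2.imwrite('pics/s23o.png',im)
```

```text
[0.50730851 0.02772967 0.07298624] 0.02914153360433834 [ 0.06145896 -0.47663837 -1.80481541]
```

View pics/s23o.png

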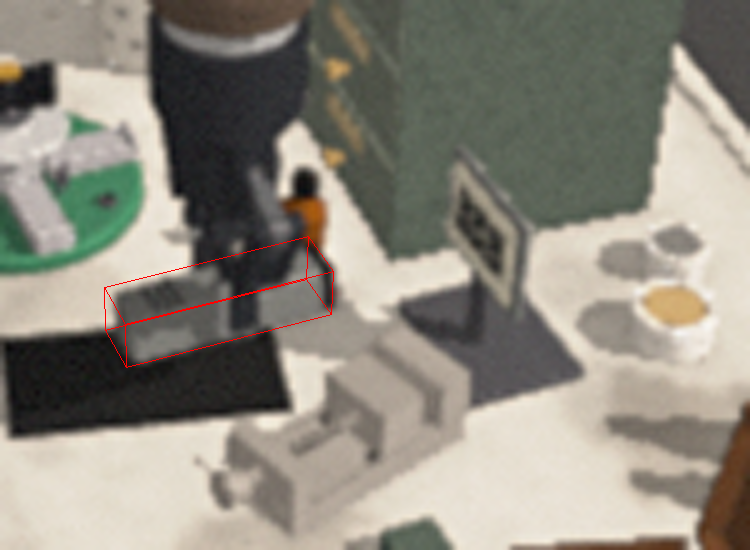

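View pics/w23.png

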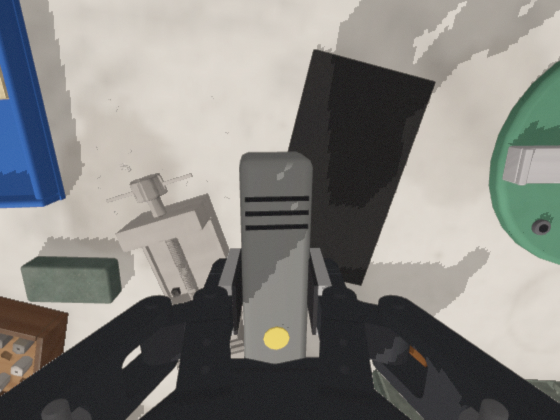

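Run:
```python
from h import *
plan([([.507,.028,.10],down(97),15),([.474,.069,.10],down(83),30),([.474,.069,.02],down(83),25)])
T=np.load('pics/w23_T.npy')
m=unproj('wrist',[(313,49),(433,81),(361,285)],.003,T); print(m,(m[0]+m[0]*0+m[1]+m[2]-m[1]+0)/2 if 0 else (m[0]+ (m[1]+m[2]-m[1]) )/2)
```

```text
[-0.0, 0.0, 0.0, -13.5, 0.1, 0.2]
[-0.0, 0.0, 0.0, -13.5, 0.1, 0.2]
-- 2 [-0.  0.  0.] 27.0
[7.0, 0.0, 0.0, 0.0, 13.9, 22.4]
[7.0, 0.0, 0.0, 0.0, 16.5, 20.5]
-- 2 [14.  0.  0.] 52.6
[0.0, 0.0, 0.0, 20.0, 0.0, 0.0]
[0.0, 0.0, 0.0, 20.0, 0.0, 0.0]
[0.0, 0.0, 0.0, 20.0, 0.0, 0.0]
[0.0, 0.0, 0.0, 20.0, 0.0, 0.0]
-- 4 [0. 0. 0.] 80.0
[[0.39832617 0.03769214 0.003     ]
 [0.40716783 0.11492813 0.003     ]
 [0.55462359 0.09932907 0.003     ]] [0.47647488 0.06851061 0.003     ]
```

Request:
carry_out --pt "0 0 0 -13.5 0 0 10" --pt "0 0 0 -13.5 0 0 10" --pt "7 0 0 0 13.9 22.4 10" --pt "7 0 0 0 16.5 20.5 10" --pt "0 0 0 20 0 0 10" --pt "0 0 0 20 0 0 10" --pt "0 0 0 20 0 0 10" --pt "0 0 0 15 0 0 10" --pt "0 0 0 0 0 0 10" --pt "0 0 0 0 0 0 10"

```text
time: 40.35
ee_pos: [0.4748, 0.0688, 0.0259]
tcp_rot: [-75.2, 89.9, 7.7]
wrist_force: [0.6, 0.4, -2.1]
opening: 0.0294
```

Run:
```python
from h import *
shot('wrist','w24');o=sensors.get_obs(); print(o['ee_pos'],o['opening'],o['wrist_force'])
plan([([.4745,.0685,.012],down(83),25)])
```

```text
[0.47490408 0.06886321 0.0260085 ] 0.029403467326079808 [ 0.82818672 -0.25018995 -0.98305856]
[-0.0, 0.0, 0.1, 14.0, 0.4, -0.4]
-- 1 [-0.   0.   0.1] 14.0
```

View pics/w24.png

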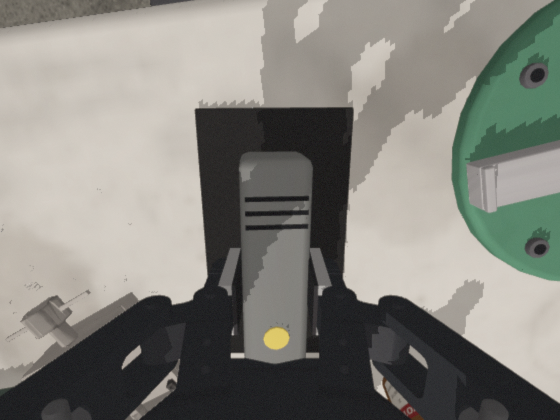

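Centred and parallel to the mat. Lowering the rest in small steps.

Request:
carry_out --pt "0 0 0 7 0 0 10" --pt "0 0 0 5 0 0 10" --pt "0 0 0 2 0 0 10" --pt "0 0 0 1 0 0 10" --pt "0 0 0 0 0 0 10" --pt "0 0 0 0 0 0 10"

```text
time: 41.15
ee_pos: [0.4744, 0.0687, 0.0117]
tcp_rot: [-76.5, 89.9, 6.4]
wrist_force: [-7.4, -1.4, 16.8]
opening: 0.0294
```

Run:
```python
from h import *
o=sensors.get_obs(); print(o['ee_pos'],o['opening'],o['wrist_force'])
```

```text
[0.47441838 0.06873184 0.01166202] 0.029395053241443106 [-7.44300468 -1.43519273 16.75141586]
```

Contact. Release and lift away.

Request:
carry_out --pt "0 0 0 -0.8 0 0 10" --pt "0 0 0 0 0 0 50" --pt "0 0 0 0 0 0 60" --pt "0 0 0 0 0 0 60" --pt "0 0 0 -20 0 0 60" --pt "0 0 0 -50 0 0 60" --pt "0 0 0 -60 0 0 60" --pt "0 0 0 -60 0 0 60" --pt "0 0 0 0 40 0 60" --pt "0 0 0 0 50 0 60" --pt "0 0 0 0 0 0 60" --pt "0 0 0 0 0 0 60"

```text
time: 42.65
ee_pos: [0.3854, 0.0799, 0.2009]
tcp_rot: [-73.4, 89.9, 9.6]
wrist_force: [0.8, -0.8, -0.1]
opening: 0.0511
```

Run:
```python
from h import *
shot('wrist','w25');shot('side','s25',(180,150,420,330),3);o=sensors.get_obs(); print(o['ee_pos'],o['opening'],o['wrist_force'])
```

```text
[0.38562257 0.07977252 0.20055555] 0.05115777986677784 [-0.27746862  1.15201337  0.27783002]
```

View pics/w25.png

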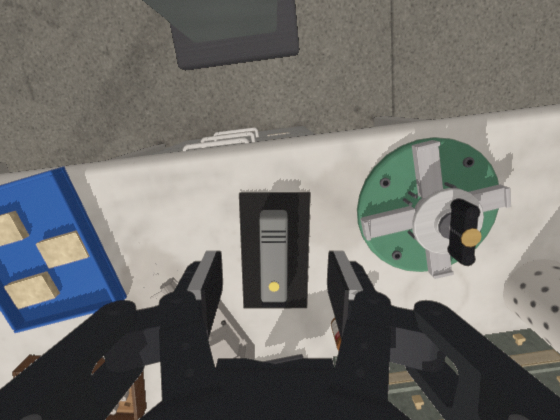

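View pics/s25.png

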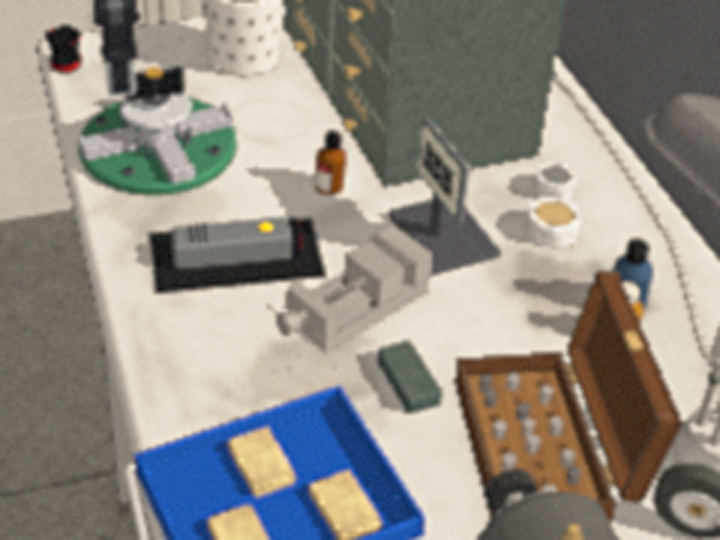

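Run:
```python
from h import *
T=np.load('pics/w25_T.npy')
s=unproj('wrist',[(260.5,211),(286,211),(261,302),(288,302)],.029,T); m=unproj('wrist',[(241,192),(310,192),(243,308),(307,308)],.003,T)
print(s.mean(0),m.mean(0))
```

```text
[0.46982227 0.0691463  0.029     ] [0.47630846 0.0698859  0.003     ]
```

Run:
```python
from h import *
from workcell import job_done
print(job_done())
```

```text
the job is handed in; nothing more can be done
None
```

The job is done and handed in at about 43 s of the 210 s allowed; the hand-in gave no verdict.

- **Nut:** I turned it clockwise until the turning moment rose to about 1.5 N m at the stop. The pictures put the turn at about 189° (3.3 rad). I never turned it back, and it is loose.
- **Blanks:** There were three; the +y nest was empty. I raised each one over its lip and drew it straight out. They lie flat, separate and unstacked in the blue tray, as the last wrist and side pictures show.
- **Scanner:** It had been knocked about 4 cm aside, partly off its mat, so I located it again before picking it up. I aimed it along the label's normal from about 9 cm at 80 mm height and held it still for over 3 s. The only check on the aim was the scanner outline and aim line drawn on the side picture, which met the label's middle. The cameras differed by about 5 mm on the label's distance and 3 mm sideways. No read signal was available to confirm the scan.
- **Scanner back on its mat:** It lies flat and parallel to the mat. Raw pixels put it 6.5 mm off centre, but the black window end cannot be told from the black mat. Allowing for that end, it is about 2 mm off.

The largest wrist force I read was about 18 N, when setting the scanner down. The bottle, loupe and green block look untouched in the last pictures, and the gripper is clear of everything.

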